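# Stow a paint tin in a chest with a locking lid stay

## Robot

A 6-joint arm with a two-finger parallel gripper is mounted at the origin on the work surface. World frame = base frame: x ahead of the robot, y to its left, z up, the work surface at z = 0. Lengths are in m, angles in rad, forces in N, time in s.
With the tool pointing down it reaches from about 0.325 to 0.9 m from the base axis. Payload 3.5 kg.
Tool frame: the origin (TCP) lies at the very end of the fingers, on their centre line; the grasp point (between the pads) lies 19 mm behind it; y points along the fingers, z is the direction in which the jaws open and shut, and the axes are right-handed (so a half turn about y gives the same grasp; the last joint's range is limited). The gripper opens to 85 mm and grips with 20 to 120 N. Pads are 22 mm wide; open, the fingers measure 114 mm over their backs; the gripper's body (76 mm by 85 mm) begins 54 mm behind the grasp point. The pads swing forward as they close: fully open they stand 13 mm farther back than shut.
Start: joints at [1.199, 0.276, -0.026, 1.268, 0, 1.467], TCP at [0.166, 0.603, 0.231] pointing down, gripper open.
Joint ranges: [-3.12, 3.12], [-0.85, 1.88], [-1.08, 1.24], [-1.95, 2.15], [-1.57, 1.53], [-3.14, 3.14]. Speed limits (rad/s): [2.57, 2.57, 3.14, 3.14, 3.14, 3.14].

## Interface

Orientations are given as a rotation vector (axis times angle).
In Python, from bench import bot, viewer gives the robot as it stands.
- The arm moves only by the tool play_rows, never from a script. Its argument "increments" is a list of rows, each an object with "translation": the shift along the tool's x, y, z each as a share of 0.03 m, from -1 to 1, a list of three; "dr": the turn, a rotation vector about the tool's x, y, z each as a share of 0.08 rad, from -1 to 1, a list of three; "jaw": the gripper's target within -1 to 1 (fully open at 1, half-way at 0, shut at -1). A call has 1 to 20 rows; each row shifts and turns the pose as measured when the row begins, along the tool's axes as they then stand; what a row does not reach is not made up. A row lasts 1/10 s, in which the tool goes at most 50 mm and 8.59 degrees, less where a joint would pass 70% of its speed; a pose out of reach is approached as far as the arm can. A call with a number of a shift or a turn outside -1 to 1 is refused whole. A call with a gripper value outside its range is refused whole. The fingers move at their own pace and stop on an object; "newtons" is the grip in N (left out, the last holds). Time passes only in rows, so rows that do not move let the fingers close. It gives the time, the measured TCP pose, the force and the opening at its end, in the units of the state.
- bot.read_state(): the state, without advancing time (a new reading comes with each control period).
- viewer.camera(name): name is "side" or "top" or "wrist"; returns the picture (420x560x3 uint8, red, green, blue); there is no depth.
- viewer.get_calibration(name): a dict with "mtx" (3x3 intrinsics, pixels), "extrinsics" (4x4, takes a point from camera to world coordinates); the wrist camera has in their place "tool_from_camera" (4x4, takes a point from camera to tool coordinates, whose origin is the TCP and whose axes are the tool frame's). Camera axes: x right, y down, z forward; pixel columns grow to the right and rows downward; lengths in m; the calibration is good to about 2 mm. A picture is of the moment at which its call begins: read the wrist's pose just before it. get_calibration takes no time and is no camera call.
- bot.close_job(): hands the job in, once; it reports no verdict.
The state is a dict: "t": time; "joint_pos": joint angles; "dq": joint speeds; "joint_torque": joint torques, N m; "ee_pos": TCP position; "tcp_rot": TCP orientation; "ft_force": force on the tool from outside, world axes, zero at the start; "ft_torque": the same for the moment, N m; "width": opening from 0.0 (shut) to 1.0 (fully open).
Only numpy, scipy, OpenCV 4.12 (cv2) and the standard library are available. Lean on these libraries where they do the work, as an engineer would, in place of code of your own. Each camera call takes 0.05 s, during which the arm holds its last target.

## Task

Put the squat paint tin away in the grey steel chest: raise the lid by its bar handle and press the folding stay's knee until it has gone past straight to its stop and stays locked by itself, then stand the tin upright on the chest floor without dropping it. After that break the stay's knee again and lower the lid gently, not letting it slam, until it is fully shut with the tin inside. Never force the stay, and leave the other things on the bench where they are.

Things in the scene. Friction and masses are not known exactly. Their poses are not given: they have to be found in the camera images.
- chest: Fixed grey steel chest with open top under its lid, 170 (x) x 240 (y) x 115 (z) mm, walls and floor 8 mm thick. Origin at the centre of its underside, z up. The lid is hinged along its +x edge (far from the robot): the hinge axis is parallel to its y at x = +85 mm, z = 115 mm. The folding stay is outside its -y end panel (y = -120 mm). It stands with yaw within 0.3 rad of straight.
- lid (a joint): Lid angle in rad: 0 shut, 1.40 when the stay is straight (as far as it opens). Lid plate 170 x 240 x 12 mm, about 0.7 kg (varies). Hinge and stay rub: left alone above about 1.25 rad with the stay unlocked it stays put, below about 1.0 rad it falls and slams, so it must be held on the way down.
- lid_bar (a point): Centre of the lid's bar handle: a round steel bar of 14 mm diameter and 110 mm length parallel to the chest's y, carried by an end bracket at each end, its axis 45 mm beyond the lid's free edge, 215 mm from the hinge axis and 6 mm above the hinge plane when shut (z = 121 mm). Free space between the bar and the lid's edge and all round.
- stay_low: Lower link of the stay, with all it carries (the upper link and the knob): flat steel bars 16 mm wide, 113 mm between pins, within 15 mm of the end panel. Origin at its fixed pin on the chest (chest x = -45, y = -120, z = 45 mm). The upper link ends at a pin on the lid's end face 130 mm from the hinge axis. Lid and stay move together as one linkage.
- knee (a joint): Knee angle of the stay in rad: 0 folded (lid shut), 2.51 the links in line, 2.67 against its stop, over centre. Above 2.58 it is locked and bears the lid; on the lid's way up the knee lies on the hinge side (chest +x) of the straight line, locked it lies about 9 mm on the other side. It has no spring: it has to be pushed across the line (a few newtons, less the nearer the stay is to straight), in the chest's -x direction to lock, +x to break; then comes the hard stop.
- knee_knob (a point): Centre of the black knob on the knee pin: a cylinder of 20 mm diameter along the chest's y, 75 mm long, standing out from the stay on the side away from the chest; this point is its middle, 52 mm outside the end panel, where a tool leaning a little away from the chest clears the raised lid. With the stay straight it is at about chest x = +9, z = 144 mm.
- tin: The squat closed paint tin to stow: upright cylinder 60 mm in diameter (63 mm over the rims), 80 mm high, 0.35 kg. Origin at the centre of its underside, z up. The only short round one.
- aerosol: Bystander: white spray can, 52 mm diameter, 185 mm high with its cap, origin under its centre.
- flask: Bystander: rectangular metal can 50 x 70 x 130 mm with a black cap, origin under its centre.
- brush: Bystander: paint brush 200 mm long lying on the bench, origin under its middle.
Mind the look-alikes: they are no part of the job. Of the things like the tin, leave any that is orange; of the rest the smaller one is meant.

How it is judged:
On the way, in this order (a step that is already met when the one before it is completed fails the run):
1. the lid is up and the stay is locked past straight, with the robot not touching the stay (value of joint lid above 1.3 rad and value of joint knee above 2.58 rad and contact force between each of the arm, the fingers and stay_low below 0.3 N), for 0.3 s.
2. the tin stands on the chest floor, released, with the stay still locked (x of tin in the frame of chest between -0.06 and 0.06 m and y of tin in the frame of chest between -0.095 and 0.095 m and z of tin in the frame of chest below 0.016 m and angle between tin's own z axis and vertical below 0.15 rad and contact force between the fingers and tin below 0.3 N and value of joint lid above 1.3 rad and value of joint knee above 2.58 rad), for 0.3 s.
3. the stay's knee is broken back across the straight line (value of joint knee below 2.4 rad), for 0.1 s.
At the end, for the whole second after the job is handed in: the lid is shut (within 0.05 rad) with the stay folded (knee under 0.15 rad), and the tin stands on the chest floor, released and at rest: its centre within 60 mm (x) and 95 mm (y) of the chest's centre, its underside less than 16 mm above the chest's underside, tilted less than 0.15 rad (value of joint lid below 0.05 rad and value of joint knee below 0.15 rad and x of tin in the frame of chest between -0.06 and 0.06 m and y of tin in the frame of chest between -0.095 and 0.095 m and z of tin in the frame of chest below 0.016 m and angle between tin's own z axis and vertical below 0.15 rad and contact force between the fingers and tin below 0.3 N and linear speed of tin below 0.02 m/s); the robot touches nothing.
It fails at once if the lid falls or is slammed (faster than 2.5 rad/s closing) (velocity of joint lid below -2.5 rad/s).
It fails at once if the stay is forced (over 40 N from the fingers or the arm) (contact force between any of the fingers, the arm and stay_low above 40 N).
It fails at once if the tin is dropped (over 0.7 m/s while the fingers do not hold it) (contact force between the fingers and tin below 0.1 N and linear speed of tin above 0.7 m/s).
It fails at once if the spray can, the rectangular can or the brush is disturbed (moved over 20 mm) (distance of any of aerosol, flask, brush from where it was at the start of the episode above 0.02 m).
It also fails if it takes over 72 s, if anything falls off the work surface, if the arm or the gripper's body presses on something with over 40 N, if the wrist force passes 120 N, or if a joint passes its speed limit or range.

## Working session

There is one attempt and no reset: what is moved stays moved. The work goes in short steps, Python scripts to look and compute and a tool call to move; the robot and the scene stay as the last step left them, time stands still between calls to the robot, and variables do not carry over. Pictures are saved under pics/ and viewed, and the job is handed in when it is done.

Besides the shell and the picture viewer there is one more tool, called after "Emit:" as name([rows], argument=value, ...), one row to a line, values as JSON. play_rows: Moves the arm, as the interface text tells. Shift numbers are shares of 0.03 m and turn numbers shares of 0.08 rad, none past 1 either way. Its arguments: {"type":"object","properties":{"increments":{"type":"array"},"newtons":{"type":"number"}},"required":["increments"]}

```bash
ls -la; mkdir -p pics; python3 - <<'E'
from bench import bot, viewer
import cv2,numpy as np
np.set_printoptions(precision=4,suppress=True)
s=bot.read_state()
for k,v in s.items(): print(k,v)
for n in ["side","top","wrist"]:
    im=viewer.camera(n); cv2.imwrite(f"pics/{n}0.png",im[:,:,::-1]); 
    c=viewer.get_calibration(n)
    for k,v in c.items(): print(n,k,np.array(v).tolist())
E
```

```text
total 12
drwxr-xr-x  3 agent agent 4096 Dec  7 02:28 .
drwxr-xr-x 23 root  root  4096 Dec  7 02:28 ..
drwxr-xr-x  2 agent agent 4096 Dec  7 02:28 pics
t 0.0
joint_pos [ 1.1986  0.2772 -0.0279  1.268  -0.      1.4674]
dq [ 0.0007  0.0016  0.0013 -0.0006  0.0009 -0.0013]
joint_torque [  0.0004 -44.5507  29.5203   0.0163  -0.      -0.    ]
ee_pos [0.1657 0.6018 0.2301]
tcp_rot [-1.5627  0.2115 -0.2107]
ft_force [-0.8134  0.0759  0.0389]
ft_torque [-0.0316  0.0212  0.0177]
width 0.9965107220579438
side mtx [[396.50309148812073, 0.0, 280.76712752581096], [0.0, 396.50309148812073, 206.94526929074317], [0.0, 0.0, 1.0]]
side extrinsics [[0.9496436295337883, -0.22943048013197068, 0.21339782490059953, 0.29529648109280865], [-0.31326730500084826, -0.6813667824233375, 0.6615156108721653, -0.6646020123683846], [-0.006369654888534511, -0.6950546472015579, -0.7189286925002503, 0.8454484723400233], [0.0, 0.0, 0.0, 1.0]]
top mtx [[493.22179359233985, 0.0, 281.09514400982704], [0.0, 493.22179359233985, 201.77982885759076], [0.0, 0.0, 1.0]]
top extrinsics [[0.009212846239947337, -0.9994061005620192, 0.03320496383943495, 0.4695692528977899], [-0.9999531803841554, -0.009109436283303868, 0.003264231948411987, 0.041372009141007055], [-0.00295981482050766, -0.03323348206281611, -0.9994432325881288, 1.4381901459296735], [0.0, 0.0, 0.0, 1.0]]
wrist mtx [[292.6574779834164, 0.0, 270.78130755809065], [0.0, 292.6574779834164, 206.68299802109968], [0.0, 0.0, 1.0]]
wrist tool_from_camera [[-0.00011099938059917621, 0.9574159381753651, 0.2887121559735967, -0.07393161940393034], [-0.0001698960801453848, -0.28871217164069063, 0.9574159248110707, -0.14170854490717716], [0.9999999794072292, 5.722151103980492e-05, 0.00019470808718832474, -0.00021925029024749687], [0.0, 0.0, 0.0, 1.0]]
```

View pics/side0.png

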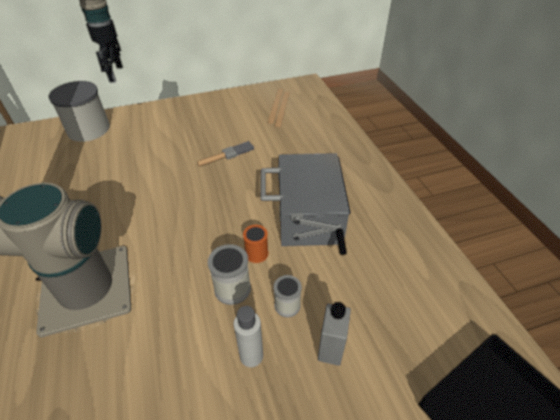

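View pics/top0.png

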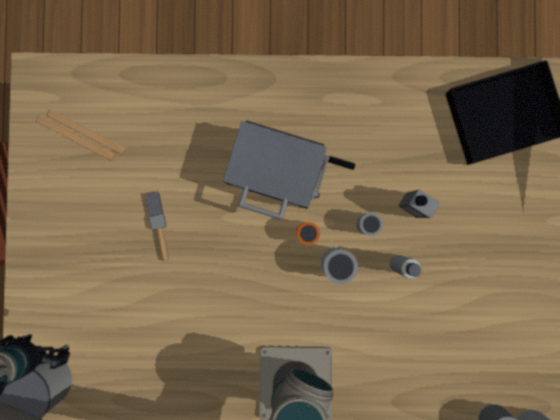

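View pics/wrist0.png

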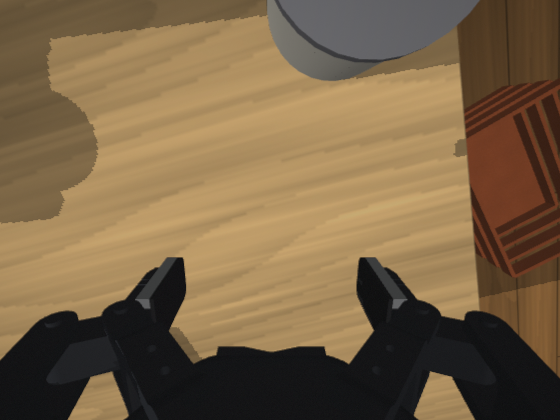

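```bash
python3 - <<'E'
import cv2
im=cv2.imread("pics/top0.png"); cv2.imwrite("pics/c1.png",cv2.resize(im[110:225,215:365],None,fx=5,fy=5,interpolation=cv2.INTER_CUBIC))
cv2.imwrite("pics/c2.png",cv2.resize(im[180:295,290:445],None,fx=5,fy=5,interpolation=cv2.INTER_CUBIC))
im=cv2.imread("pics/side0.png"); cv2.imwrite("pics/c3.png",cv2.resize(im[140:290,220:370],None,fx=4,fy=4,interpolation=cv2.INTER_CUBIC))
im=cv2.imread("pics/side0.png"); cv2.imwrite("pics/c4.png",cv2.resize(im[220:370,200:360],None,fx=4,fy=4,interpolation=cv2.INTER_CUBIC))
E
```

```text
(no output)
```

View pics/c1.png

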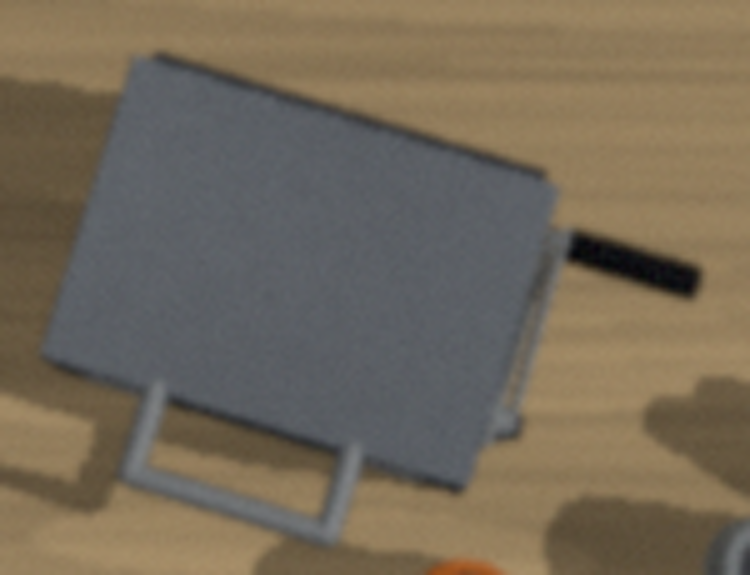

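View pics/c2.png

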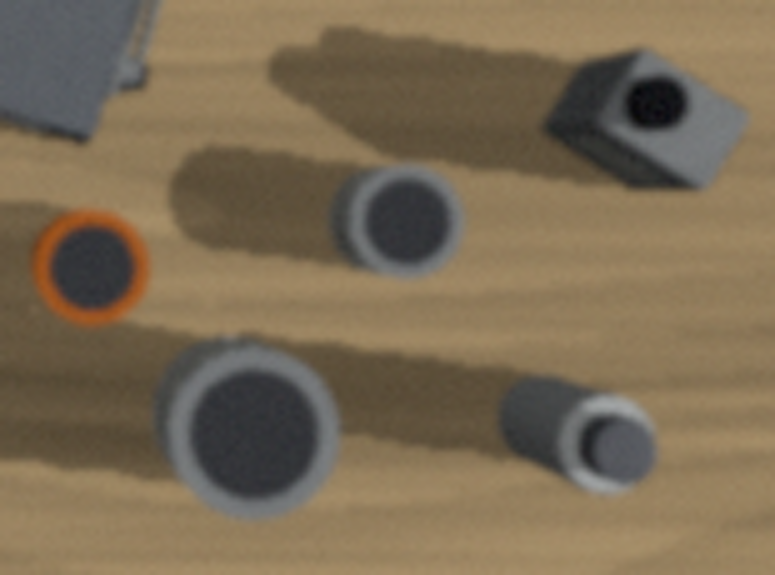

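View pics/c3.png

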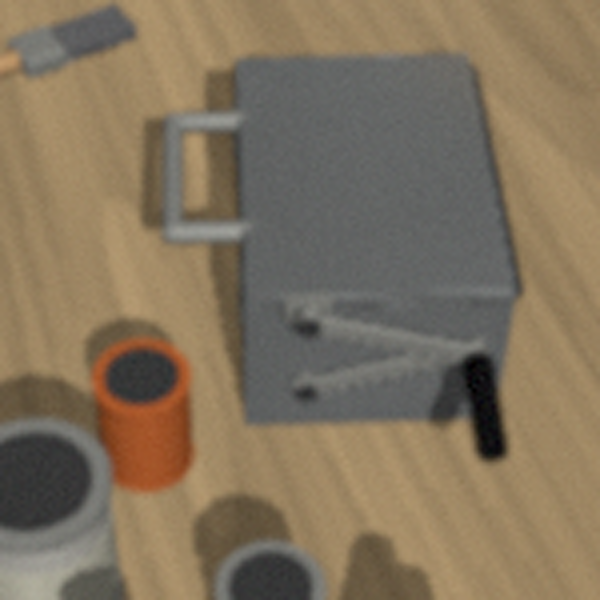

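View pics/c4.png

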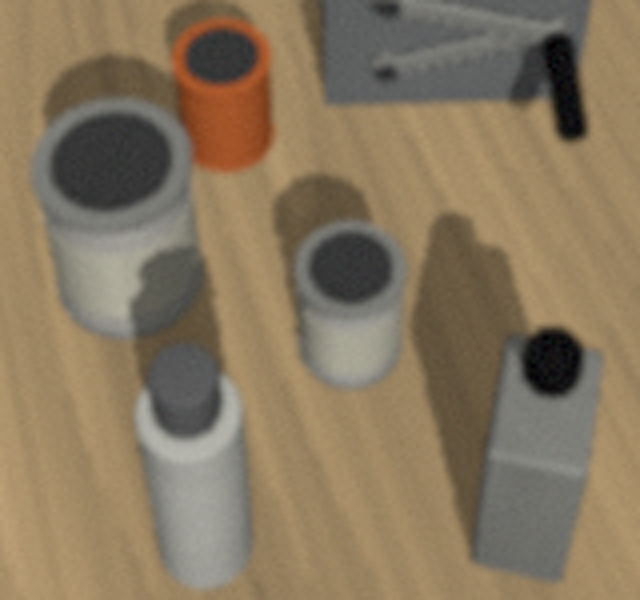

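```bash
cat > h.py <<'E'
from bench import bot, viewer
import cv2,numpy as np
from scipy.spatial.transform import Rotation as R
np.set_printoptions(precision=4,suppress=True)
def ray(n,uv):
    c=viewer.get_calibration(n); K=np.array(c['mtx']);E=np.array(c['extrinsics'])
    d=E[:3,:3]@np.linalg.inv(K)@np.array([uv[0],uv[1],1.]); return E[:3,3],d
def onz(n,uv,z):
    o,d=ray(n,uv); return o+d*(z-o[2])/d[2]
def proj(n,p):
    c=viewer.get_calibration(n); K=np.array(c['mtx']);E=np.array(c['extrinsics'])
    q=np.linalg.inv(E)@np.append(p,1); q=K@q[:3]; return q[:2]/q[2]
def snap(n,name,box=None,f=1):
    im=viewer.camera(n)[:,:,::-1]
    if box: im=im[box[1]:box[3],box[0]:box[2]]
    if f!=1: im=cv2.resize(im,None,fx=f,fy=f,interpolation=cv2.INTER_CUBIC)
    cv2.imwrite(f"pics/{name}.png",im)
E
python3 - <<'E'
from h import *
c=lambda u,v:(u/5+215,v/5+110)
P=[onz("top",c(*q),.127) for q in [(135,60),(557,185),(465,490),(43,355)]]
P=np.array(P);print(P, P.mean(0))
print(np.linalg.norm(P[1]-P[0]),np.linalg.norm(P[2]-P[3]),np.linalg.norm(P[3]-P[0]),np.linalg.norm(P[2]-P[1]))
for a,b in [(0,1),(3,2)]:
    d=P[a]-P[b]; print('yaw',np.arctan2(-d[0],d[1]))
for a,b in [(0,3),(1,2)]:
    d=P[a]-P[b]; print('yaw',np.arctan2(d[1],d[0]))
B=[onz("top",c(*q),.121) for q in [(128,472),(333,535)]];print("bar",B,np.mean(B,0))
print("tin",onz("top",(371.4,224.2),.08))
s=lambda u,v:(u/4+200,v/4+220)
print("tin side top",onz("side",s(350,268),.08))
k=lambda u,v:(u/4+220,v/4+140)
Ps=[onz("side",k(*q),.127) for q in [(237,58),(468,55),(520,292),(245,295)]];print(np.array(Ps),np.mean(Ps,0))
print("others", onz("top",(308.4,233.4),.08), onz("top",(340.5,266),.12),onz("top",(413,269),.185),onz("top",(421,200),.13))
E
```

```text
[[ 0.7257  0.1522  0.127 ]
 [ 0.6605 -0.0739  0.127 ]
 [ 0.4972 -0.026   0.127 ]
 [ 0.5671  0.1994  0.127 ]] [0.6126 0.0629 0.127 ]
0.2353129355422446 0.23596469611065723 0.1654250454336679 0.17015755156535256
yaw -0.2806374491959305
yaw -0.300712060403563
yaw -0.2891195363163198
yaw -0.2853326231291488
bar [array([0.5053, 0.1538, 0.121 ]), array([0.4727, 0.044 , 0.121 ])] [0.489  0.0989 0.121 ]
tin [ 0.4553 -0.2031  0.08  ]
tin side top [ 0.4585 -0.2027  0.08  ]
[[ 0.5704  0.1981  0.127 ]
 [ 0.7297  0.1478  0.127 ]
 [ 0.6647 -0.0782  0.127 ]
 [ 0.5023 -0.0262  0.127 ]] [0.6168 0.0604 0.127 ]
others [ 0.4284 -0.03    0.08  ] [ 0.3438 -0.114   0.12  ] [ 0.3442 -0.2896  0.185 ] [ 0.5211 -0.3253  0.13  ]
```

```bash
cat >> h.py <<'E'
YAW=-0.289; C=np.array([0.6145,0.0617,0.])
CR=R.from_euler('z',YAW).as_matrix()
def ch(p): return C+CR@np.array(p)       # chest->world
def toch(p): return CR.T@(np.array(p)-C)
def pose():
    s=bot.read_state(); return np.array(s['ee_pos']),R.from_rotvec(s['tcp_rot']).as_matrix(),s
def knee(th):
    u=np.array([85-130*np.cos(th),115+130*np.sin(th)]);l=np.array([-45,45.]);d=np.linalg.norm(u-l)
    n=np.array([u[1]-l[1],-(u[0]-l[0])])/d; h=np.sqrt(max(0,113**2-d*d/4)); 
    return 2*np.arcsin(min(1,d/226))-0.63,(u+l)/2+n*h
def bar(th): return np.array([85-215*np.cos(th)+6*np.sin(th),0,115+215*np.sin(th)+6*np.cos(th)])/1000
E
python3 - <<'E'
from h import *
p,M,s=pose(); print(M, np.arctan2(M[1,0],M[0,0]))
for th in [0,.5,1,1.2,1.25,1.3,1.35,1.36,1.37,1.38,1.39,1.4]: print(th,*knee(th),bar(th),ch(bar(th)))
E
```

```text
[[ 0.9641 -0.0007  0.2656]
 [-0.2656 -0.0017  0.9641]
 [-0.0002 -1.     -0.0018]] -0.26880988382727483
0 -0.0001723961180356559 [62.443 80.   ] [-0.13   0.     0.121] [0.4899 0.0987 0.121 ]
0.5 0.6314476246778039 [ 53.5631 100.2658] [-0.1008  0.      0.2233] [0.5179 0.0904 0.2233]
1 1.3522855725909686 [ 43.6017 115.1337] [-0.0261  0.      0.2992] [0.5895 0.0691 0.2992]
1.2 1.7162387456129204 [ 36.5969 123.1725] [0.0127 0.     0.3176] [0.6267 0.0581 0.3176]
1.25 1.8265004769134214 [ 33.982  125.8137] [0.0229 0.     0.3209] [0.6364 0.0552 0.3209]
1.3 1.953075934769676 [ 30.6085 128.9783] [0.0333 0.     0.3238] [0.6464 0.0522 0.3238]
1.35 2.111158829785755 [ 25.7379 133.1201] [0.0438 0.     0.3261] [0.6565 0.0492 0.3261]
1.36 2.1500325653507644 [ 24.4141 134.1666] [0.0459 0.     0.3265] [0.6585 0.0486 0.3265]
1.37 2.1932589091983954 [ 22.8786 135.341 ] [0.048  0.     0.3269] [0.6605 0.048  0.3269]
1.38 2.2429307813540578 [ 21.0284 136.702 ] [0.0501 0.     0.3272] [0.6625 0.0474 0.3272]
1.39 2.303616423346576 [ 18.638  138.3767] [0.0522 0.     0.3276] [0.6646 0.0468 0.3276]
1.4 2.3909235432204174 [ 14.9358 140.7951] [0.0544 0.     0.3279] [0.6666 0.0462 0.3279]
```

```bash
cat >> h.py <<'E'
def down(yaw,lean=None):
    M=np.column_stack([[np.cos(yaw),np.sin(yaw),0],[0,0,-1],[-np.cos(yaw-np.pi/2)*1,-np.sin(yaw-np.pi/2),0]])
    M[:,2]=np.cross(M[:,0],M[:,1]); return M
def rows(pt,Mt,jaw,n=None,pv=None):
    p,M,s=pose()
    if pv is not None: p,M=pv
    r=R.from_matrix(M.T@Mt).as_rotvec(); d=np.array(pt)-p
    if n is None: n=int(np.ceil(max(np.linalg.norm(d)/.03/.98,np.abs(r).max()/.08/.98,1)))
    print("n",n,"dist",np.linalg.norm(d),"rot",r)
    out=[]
    for i in range(n):
        Mi=M@R.from_rotvec(r*i/n).as_matrix(); t=Mi.T@(d/n)/.03
        f=lambda v:"[%s]"%",".join("%g"%(round(x,2)+0.) for x in v)
        out.append('{"translation":%s,"dr":%s,"jaw":%g}'%(f(t),f(r/n/.08),jaw))
    print("["+",".join(out)+"]")
E
python3 - <<'E'
from h import *
rows(ch([-.13,0,.2]),down(YAW+np.pi/2),-0.1)
E
```

```text
n 21 dist 0.5993306923134073 rot [ 0.0013 -1.5506 -0.0016]
[{"translation":[0.71,0.05,-0.63],"dr":[0,-0.92,0],"jaw":-0.1},{"translation":[0.66,0.05,-0.68],"dr":[0,-0.92,0],"jaw":-0.1},{"translation":[0.61,0.05,-0.73],"dr":[0,-0.92,0],"jaw":-0.1},{"translation":[0.55,0.05,-0.77],"dr":[0,-0.92,0],"jaw":-0.1},{"translation":[0.49,0.05,-0.81],"dr":[0,-0.92,0],"jaw":-0.1},{"translation":[0.43,0.05,-0.85],"dr":[0,-0.92,0],"jaw":-0.1},{"translation":[0.37,0.05,-0.88],"dr":[0,-0.92,0],"jaw":-0.1},{"translation":[0.3,0.05,-0.9],"dr":[0,-0.92,0],"jaw":-0.1},{"translation":[0.24,0.05,-0.92],"dr":[0,-0.92,0],"jaw":-0.1},{"translation":[0.17,0.05,-0.94],"dr":[0,-0.92,0],"jaw":-0.1},{"translation":[0.1,0.05,-0.95],"dr":[0,-0.92,0],"jaw":-0.1},{"translation":[0.03,0.05,-0.95],"dr":[0,-0.92,0],"jaw":-0.1},{"translation":[-0.04,0.05,-0.95],"dr":[0,-0.92,0],"jaw":-0.1},{"translation":[-0.11,0.05,-0.94],"dr":[0,-0.92,0],"jaw":-0.1},{"translation":[-0.18,0.05,-0.93],"dr":[0,-0.92,0],"jaw":-0.1},{"translation":[-0.25,0.05,-0.92],"dr":[0,-0.92,0],"jaw":-0.1},{"translation":[-0.32,0.05,-0.9],"dr":[0,-0.92,0],"jaw":-0.1},{"translation":[-0.38,0.05,-0.87],"dr":[0,-0.92,0],"jaw":-0.1},{"translation":[-0.45,0.05,-0.84],"dr":[0,-0.92,0],"jaw":-0.1},{"translation":[-0.51,0.05,-0.8],"dr":[0,-0.92,0],"jaw":-0.1},{"translation":[-0.56,0.05,-0.76],"dr":[0,-0.92,0],"jaw":-0.1}]
```

Emit:
play_rows([
  {"translation": [0.71, 0.05, -0.63], "dr": [0, -0.92, 0], "jaw": -0.1},
  {"translation": [0.66, 0.05, -0.68], "dr": [0, -0.92, 0], "jaw": -0.1},
  {"translation": [0.61, 0.05, -0.73], "dr": [0, -0.92, 0], "jaw": -0.1},
  {"translation": [0.55, 0.05, -0.77], "dr": [0, -0.92, 0], "jaw": -0.1},
  {"translation": [0.49, 0.05, -0.81], "dr": [0, -0.92, 0], "jaw": -0.1},
  {"translation": [0.43, 0.05, -0.85], "dr": [0, -0.92, 0], "jaw": -0.1},
  {"translation": [0.37, 0.05, -0.88], "dr": [0, -0.92, 0], "jaw": -0.1},
  {"translation": [0.3, 0.05, -0.9], "dr": [0, -0.92, 0], "jaw": -0.1},
  {"translation": [0.24, 0.05, -0.92], "dr": [0, -0.92, 0], "jaw": -0.1},
  {"translation": [0.17, 0.05, -0.94], "dr": [0, -0.92, 0], "jaw": -0.1},
  {"translation": [0.1, 0.05, -0.95], "dr": [0, -0.92, 0], "jaw": -0.1},
  {"translation": [0.03, 0.05, -0.95], "dr": [0, -0.92, 0], "jaw": -0.1},
  {"translation": [-0.04, 0.05, -0.95], "dr": [0, -0.92, 0], "jaw": -0.1},
  {"translation": [-0.11, 0.05, -0.94], "dr": [0, -0.92, 0], "jaw": -0.1},
  {"translation": [-0.18, 0.05, -0.93], "dr": [0, -0.92, 0], "jaw": -0.1},
  {"translation": [-0.25, 0.05, -0.92], "dr": [0, -0.92, 0], "jaw": -0.1},
], newtons=20)

```text
t: 1.75
ee_pos: [0.4261, 0.2101, 0.2008]
tcp_rot: [-1.439, -0.747, 0.76]
ft_force: [-0.6, 0.8, 0.0]
width: 0.451
```

```bash
python3 - <<'E'
from h import *
p,M,s=pose(); print(p,s['t'],s['width'],s['ft_force'])
rows(ch([-.13,0,.2]),down(YAW+np.pi/2),-0.1)
E
```

```text
[0.4261 0.2101 0.2008] 1.75 0.45075661263448613 [-0.6071  0.8445  0.0233]
n 5 dist 0.12828002395964308 rot [-0.0025 -0.3162 -0.008 ]
[{"translation":[-0.37,0.01,-0.77],"dr":[-0.01,-0.79,-0.02],"jaw":-0.1},{"translation":[-0.42,0.01,-0.75],"dr":[-0.01,-0.79,-0.02],"jaw":-0.1},{"translation":[-0.46,0.01,-0.72],"dr":[-0.01,-0.79,-0.02],"jaw":-0.1},{"translation":[-0.51,0.01,-0.69],"dr":[-0.01,-0.79,-0.02],"jaw":-0.1},{"translation":[-0.55,0.01,-0.65],"dr":[-0.01,-0.79,-0.02],"jaw":-0.1}]
```

Emit:
play_rows([
  {"translation": [-0.37, 0.01, -0.77], "dr": [-0.01, -0.79, -0.02], "jaw": -0.1},
  {"translation": [-0.42, 0.01, -0.75], "dr": [-0.01, -0.79, -0.02], "jaw": -0.1},
  {"translation": [-0.46, 0.01, -0.72], "dr": [-0.01, -0.79, -0.02], "jaw": -0.1},
  {"translation": [-0.51, 0.01, -0.69], "dr": [-0.01, -0.79, -0.02], "jaw": -0.1},
  {"translation": [-0.55, 0.01, -0.65], "dr": [-0.01, -0.79, -0.02], "jaw": -0.1},
  {"translation": [0, 0, 0], "dr": [0, 0, 0], "jaw": -0.1},
])

```text
t: 2.35
ee_pos: [0.4929, 0.0912, 0.1977]
tcp_rot: [-1.329, -1.0, 1.002]
ft_force: [-0.2, -0.1, 0.6]
width: 0.45
```

```bash
python3 - <<'E'
from h import *
p,M,s=pose(); print(p,s['t'],s['width'],toch(p)); 
T=np.array(viewer.get_calibration("wrist")["tool_from_camera"]);K=np.array(viewer.get_calibration("wrist")["mtx"])
snap("wrist","w1")
# predicted bar ends
for y in (-.055,0,.055):
    q=np.linalg.inv(T)@np.append(M.T@(ch([-.13,y,.121])-p),1);q=K@q[:3];print(q[:2]/q[2])
rows(ch([-.13,0,.102]),down(YAW+np.pi/2),-0.1)
E
```

```text
[0.4929 0.0912 0.1977] 2.35 0.45014874605974625 [-0.125  -0.0064  0.1977]
[277.7087 154.1449]
[276.5444 224.0797]
[275.5285 285.0996]
n 4 dist 0.09579468412817574 rot [-0.0015  0.0097 -0.0011]
[{"translation":[0.05,0.8,0.03],"dr":[0,0.03,0],"jaw":-0.1},{"translation":[0.05,0.8,0.03],"dr":[0,0.03,0],"jaw":-0.1},{"translation":[0.05,0.8,0.03],"dr":[0,0.03,0],"jaw":-0.1},{"translation":[0.05,0.8,0.03],"dr":[0,0.03,0],"jaw":-0.1}]
```

View pics/w1.png

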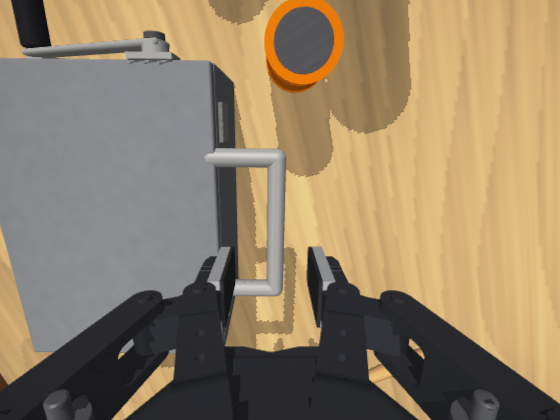

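Emit:
play_rows([
  {"translation": [0.05, 0.8, 0.04], "dr": [0, 0.03, 0], "jaw": -0.1},
  {"translation": [0.05, 0.8, 0.04], "dr": [0, 0.03, 0], "jaw": -0.1},
  {"translation": [0.05, 0.8, 0.04], "dr": [0, 0.03, 0], "jaw": -0.1},
  {"translation": [0.05, 0.8, 0.04], "dr": [0, 0.03, 0], "jaw": -0.1},
  {"translation": [0, 0, 0], "dr": [0, 0, 0], "jaw": -0.1},
])

```text
t: 2.9
ee_pos: [0.4867, 0.103, 0.0995]
tcp_rot: [-1.33, -0.992, 0.992]
ft_force: [-0.8, -0.8, -1.3]
width: 0.45
```

```bash
python3 - <<'E'
from h import *
p,M,s=pose(); print(p,s['t'],s['width'],toch(p),s['ft_force'],s['ft_torque']); 
E
```

```text
[0.4867 0.103  0.0995] 2.9 0.4504060281411952 [-0.1343  0.0032  0.0995] [-0.7689 -0.8188 -1.3031] [ 0.0128  0.0485 -0.0338]
```

Emit:
play_rows([
  {"translation": [0, 0, -0.14], "dr": [0, 0, 0], "jaw": -0.1},
  {"translation": [0, 0, 0], "dr": [0, 0, 0], "jaw": -1},
  {"translation": [0, 0, 0], "dr": [0, 0, 0], "jaw": -1},
  {"translation": [0, 0, 0], "dr": [0, 0, 0], "jaw": -1},
  {"translation": [0, 0, 0], "dr": [0, 0, 0], "jaw": -1},
], newtons=25)

```text
t: 3.4
ee_pos: [0.4925, 0.1026, 0.1023]
tcp_rot: [-1.333, -0.995, 0.991]
ft_force: [1.3, -0.2, -4.9]
width: 0.152
```

```bash
python3 - <<'E'
from h import *
p,M,s=pose(); print(p,s['t'],s['width'],toch(p),s['ft_force'],s['ft_torque']); snap("wrist","w2")
E
```

```text
[0.4925 0.1026 0.1023] 3.4 0.1516488938899829 [-0.1286  0.0044  0.1023] [ 1.287  -0.1572 -4.868 ] [-0.0138 -0.1231 -0.0292]
```

View pics/w2.png

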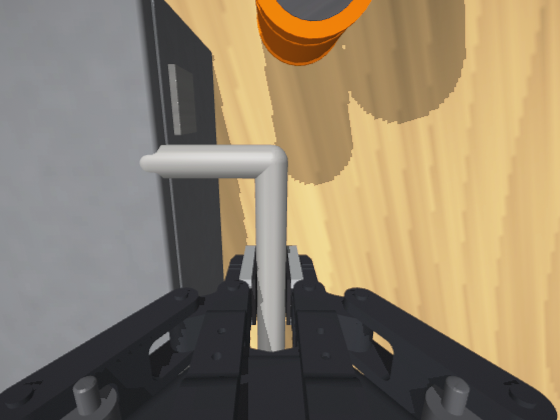

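```bash
cat >> h.py <<'E'
def theta(tc):  # tcp in chest -> lid angle estimate
    b=np.array(tc)+[0,0,.019]; 
    return np.arctan2(b[2]-.115,-(b[0]-.085))-np.arctan2(.006,.215)
def arc(th0,th1,n,jaw=-1):
    ths=np.linspace(th0,th1,n+1); out=[]
    for a,b in zip(ths,ths[1:]):
        d=(bar(b)-bar(a))/.03; out.append('{"translation":[0,%g,%g],"dr":[0,0,0],"jaw":%g}'%(round(-d[2],2)+0.,round(-d[0],2)+0.,jaw))
    print("["+",".join(out)+"]")
E
python3 - <<'E'
from h import *
p,M,s=pose();print(theta(toch(p)))
arc(0,.49,7)
E
```

```text
0.0016202394020588054
[{"translation":[0,-0.5,-0.03],"dr":[0,0,0],"jaw":-1},{"translation":[0,-0.5,-0.07],"dr":[0,0,0],"jaw":-1},{"translation":[0,-0.49,-0.1],"dr":[0,0,0],"jaw":-1},{"translation":[0,-0.48,-0.14],"dr":[0,0,0],"jaw":-1},{"translation":[0,-0.47,-0.17],"dr":[0,0,0],"jaw":-1},{"translation":[0,-0.46,-0.2],"dr":[0,0,0],"jaw":-1},{"translation":[0,-0.44,-0.23],"dr":[0,0,0],"jaw":-1}]
```

Emit:
play_rows([
  {"translation": [0, -0.5, -0.03], "dr": [0, 0, 0], "jaw": -1},
  {"translation": [0, -0.5, -0.07], "dr": [0, 0, 0], "jaw": -1},
  {"translation": [0, -0.49, -0.1], "dr": [0, 0, 0], "jaw": -1},
  {"translation": [0, -0.48, -0.14], "dr": [0, 0, 0], "jaw": -1},
  {"translation": [0, -0.47, -0.17], "dr": [0, 0, 0], "jaw": -1},
  {"translation": [0, -0.46, -0.2], "dr": [0, 0, 0], "jaw": -1},
], newtons=30)

```text
t: 4.05
ee_pos: [0.5112, 0.0971, 0.1879]
tcp_rot: [-1.327, -0.993, 0.991]
ft_force: [2.0, 0.3, -6.7]
width: 0.15
```

```bash
python3 - <<'E'
from h import *
p,M,s=pose();tc=toch(p);th=theta(tc);print(s['t'],s['width'],tc,th,bar(th)-[0,0,.019]-tc,s['ft_force'],s['ft_torque'])
arc(th,1.15,10)
E
```

```text
4.05 0.15009342363354272 [-0.1091  0.0044  0.1879] 0.41435486094479645 [-0.0003 -0.0044  0.0001] [ 1.9996  0.2949 -6.6666] [ 0.1022 -0.2548  0.0294]
[{"translation":[0,-0.47,-0.24],"dr":[0,0,0],"jaw":-1},{"translation":[0,-0.45,-0.28],"dr":[0,0,0],"jaw":-1},{"translation":[0,-0.43,-0.31],"dr":[0,0,0],"jaw":-1},{"translation":[0,-0.4,-0.34],"dr":[0,0,0],"jaw":-1},{"translation":[0,-0.38,-0.37],"dr":[0,0,0],"jaw":-1},{"translation":[0,-0.35,-0.4],"dr":[0,0,0],"jaw":-1},{"translation":[0,-0.32,-0.42],"dr":[0,0,0],"jaw":-1},{"translation":[0,-0.29,-0.44],"dr":[0,0,0],"jaw":-1},{"translation":[0,-0.25,-0.46],"dr":[0,0,0],"jaw":-1},{"translation":[0,-0.22,-0.48],"dr":[0,0,0],"jaw":-1}]
```

Tracks the arc within 0.3 mm with a 7 N lift load. Continuing.

Emit:
play_rows([
  {"translation": [0, -0.47, -0.24], "dr": [0, 0, 0], "jaw": -1},
  {"translation": [0, -0.45, -0.28], "dr": [0, 0, 0], "jaw": -1},
  {"translation": [0, -0.43, -0.31], "dr": [0, 0, 0], "jaw": -1},
  {"translation": [0, -0.4, -0.34], "dr": [0, 0, 0], "jaw": -1},
  {"translation": [0, -0.38, -0.37], "dr": [0, 0, 0], "jaw": -1},
  {"translation": [0, -0.35, -0.4], "dr": [0, 0, 0], "jaw": -1},
  {"translation": [0, -0.32, -0.42], "dr": [0, 0, 0], "jaw": -1},
  {"translation": [0, -0.29, -0.44], "dr": [0, 0, 0], "jaw": -1},
  {"translation": [0, -0.25, -0.46], "dr": [0, 0, 0], "jaw": -1},
  {"translation": [0, -0.22, -0.48], "dr": [0, 0, 0], "jaw": -1},
])

```text
t: 5.05
ee_pos: [0.5999, 0.0707, 0.2911]
tcp_rot: [-1.279, -0.965, 1.01]
ft_force: [-6.7, 2.3, 7.3]
width: 0.148
```

```bash
python3 - <<'E'
from h import *
p,M,s=pose();tc=toch(p);th=theta(tc);print(s['t'],s['width'],tc,th,bar(th)-[0,0,.019]-tc,s['ft_force'],s['ft_torque'])
arc(th,1.375,5)
E
```

```text
5.05 0.14753577723836134 [-0.0165  0.0045  0.2911] 1.0631073468012888 [ 0.0022 -0.0045 -0.0043] [-6.7034  2.3138  7.2662] [0.4725 1.8238 0.0127]
[{"translation":[0,-0.19,-0.4],"dr":[0,0,0],"jaw":-1},{"translation":[0,-0.17,-0.41],"dr":[0,0,0],"jaw":-1},{"translation":[0,-0.14,-0.42],"dr":[0,0,0],"jaw":-1},{"translation":[0,-0.12,-0.43],"dr":[0,0,0],"jaw":-1},{"translation":[0,-0.09,-0.44],"dr":[0,0,0],"jaw":-1}]
```

Emit:
play_rows([
  {"translation": [0, -0.12, -0.4], "dr": [0, 0, 0], "jaw": -1},
  {"translation": [0, -0.13, -0.41], "dr": [0, 0, 0], "jaw": -1},
  {"translation": [0, -0.12, -0.42], "dr": [0, 0, 0], "jaw": -1},
], newtons=20)

```text
t: 5.35
ee_pos: [0.6288, 0.0621, 0.3055]
tcp_rot: [-1.265, -0.957, 1.014]
ft_force: [-6.6, 0.9, 5.5]
width: 0.152
```

```bash
python3 - <<'E'
from h import *
p,M,s=pose();tc=toch(p);th=theta(tc);print(s['t'],s['width'],tc,th,bar(th)-[0,0,.019]-tc,s['ft_force'],s['ft_torque'])
print(CR.T@M)
arc(th,1.375,3)
snap("side","s1",(200,60,400,290),3)
E
```

```text
5.35 0.15159744297855107 [0.0136 0.0045 0.3055] 1.2143327975917002 [ 0.002  -0.0045 -0.0059] [-6.6403  0.936   5.4674] [0.3495 1.5865 0.0487]
[[-0.0023 -0.0724 -0.9974]
 [ 0.9999  0.0105 -0.003 ]
 [ 0.0107 -0.9973  0.0723]]
[{"translation":[0,-0.11,-0.37],"dr":[0,0,0],"jaw":-1},{"translation":[0,-0.09,-0.37],"dr":[0,0,0],"jaw":-1},{"translation":[0,-0.07,-0.38],"dr":[0,0,0],"jaw":-1}]
```

View pics/s1.png

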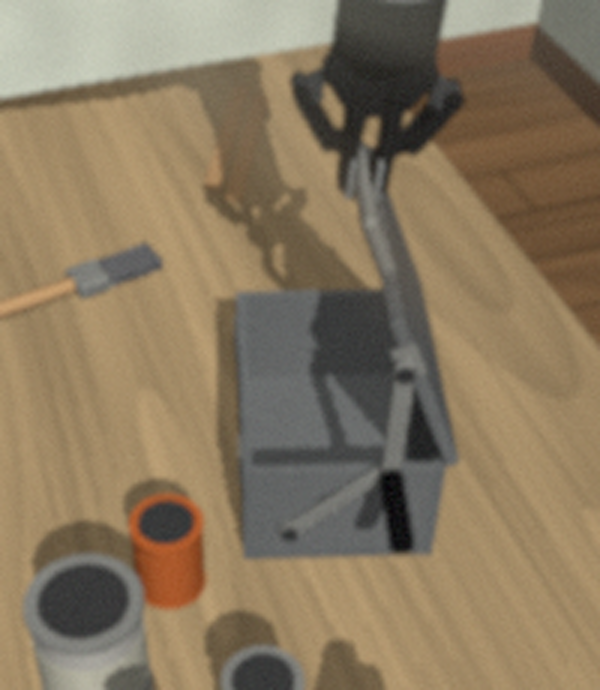

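Emit:
play_rows([
  {"translation": [0, -0.07, -0.38], "dr": [0, 0, 0], "jaw": -1},
  {"translation": [0, -0.06, -0.38], "dr": [0, 0, 0], "jaw": -1},
  {"translation": [0, -0.04, -0.38], "dr": [0, 0, 0], "jaw": -1},
])

```text
t: 5.7
ee_pos: [0.6586, 0.0533, 0.3145]
tcp_rot: [-1.258, -0.954, 1.015]
ft_force: [-4.1, 1.0, 2.5]
width: 0.146
```

```bash
python3 - <<'E'
from h import *
p,M,s=pose();tc=toch(p);th=theta(tc);print(s['t'],s['width'],tc,th,bar(th)-[0,0,.019]-tc,s['ft_force'],s['ft_torque'])
E
```

```text
5.7 0.14609967775538069 [0.0446 0.0045 0.3145] 1.3602359388402752 [ 0.0013 -0.0045 -0.0069] [-4.0973  0.9505  2.5084] [ 0.1831  1.2918 -0.0074]
```

Emit:
play_rows([
  {"translation": [0, 0.05, -0.15], "dr": [0, 0, 0], "jaw": -1},
  {"translation": [0, 0, 0], "dr": [0, 0, 0], "jaw": -1},
  {"translation": [0, 0, 0], "dr": [0, 0, 0], "jaw": 0},
  {"translation": [0, 0, 0], "dr": [0, 0, 0], "jaw": 0},
  {"translation": [0, 0, 0], "dr": [0, 0, 0], "jaw": 0},
  {"translation": [0, 0, 0], "dr": [0, 0, 0], "jaw": 0},
])

```text
t: 6.3
ee_pos: [0.6626, 0.0524, 0.3164]
tcp_rot: [-1.258, -0.956, 1.013]
ft_force: [-0.4, 0.1, 0.4]
width: 0.494
```

```bash
python3 - <<'E'
from h import *
p,M,s=pose();tc=toch(p);th=theta(tc);print(s['t'],s['width'],tc,th,s['ft_force'],s['ft_torque'])
snap("wrist","w3");snap("side","s2",(200,60,400,290),3)
E
```

```text
6.3 0.49352924350834965 [0.0488 0.0048 0.3164] 1.3800793797129391 [-0.4423  0.0789  0.4495] [-0.1201 -0.0536  0.0102]
```

View pics/s2.png

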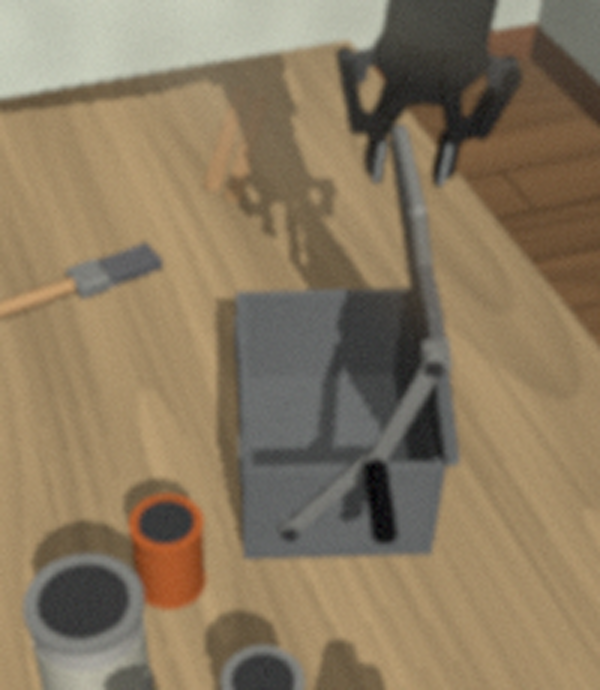

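View pics/w3.png

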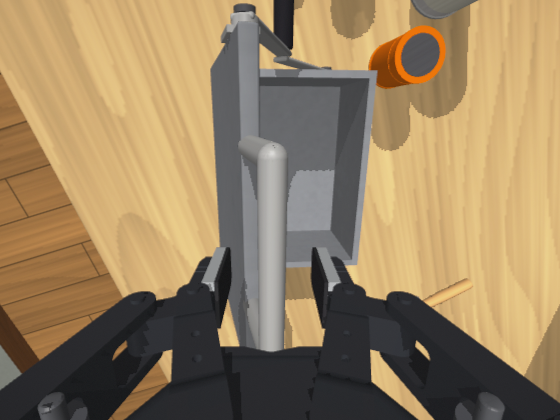

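```bash
cat >> h.py <<'E'
def lean(a): return CR@R.from_euler('x',a).as_matrix()@np.column_stack([[1,0,0],[0,0,-1],[0,1,0]])
E
python3 - <<'E'
from h import *
p,M,s=pose(); p1=p+[0,0,.06]
rows(ch([.068,-.185,.36]),lean(.25),-1,pv=(p1,M))
E
```

```text
n 20 dist 0.19145321818925506 rot [ 0.1237  1.5543 -0.2454]
[{"translation":[-0.32,0.02,-0.03],"dr":[0.08,0.97,-0.15],"jaw":-1},{"translation":[-0.31,0.02,-0.06],"dr":[0.08,0.97,-0.15],"jaw":-1},{"translation":[-0.31,0.01,-0.08],"dr":[0.08,0.97,-0.15],"jaw":-1},{"translation":[-0.3,0.01,-0.11],"dr":[0.08,0.97,-0.15],"jaw":-1},{"translation":[-0.29,0,-0.13],"dr":[0.08,0.97,-0.15],"jaw":-1},{"translation":[-0.28,0,-0.15],"dr":[0.08,0.97,-0.15],"jaw":-1},{"translation":[-0.27,-0.01,-0.17],"dr":[0.08,0.97,-0.15],"jaw":-1},{"translation":[-0.25,-0.01,-0.19],"dr":[0.08,0.97,-0.15],"jaw":-1},{"translation":[-0.24,-0.01,-0.21],"dr":[0.08,0.97,-0.15],"jaw":-1},{"translation":[-0.22,-0.02,-0.23],"dr":[0.08,0.97,-0.15],"jaw":-1},{"translation":[-0.2,-0.02,-0.25],"dr":[0.08,0.97,-0.15],"jaw":-1},{"translation":[-0.18,-0.03,-0.26],"dr":[0.08,0.97,-0.15],"jaw":-1},{"translation":[-0.16,-0.03,-0.27],"dr":[0.08,0.97,-0.15],"jaw":-1},{"translation":[-0.14,-0.03,-0.29],"dr":[0.08,0.97,-0.15],"jaw":-1},{"translation":[-0.12,-0.04,-0.29],"dr":[0.08,0.97,-0.15],"jaw":-1},{"translation":[-0.09,-0.04,-0.3],"dr":[0.08,0.97,-0.15],"jaw":-1},{"translation":[-0.07,-0.04,-0.31],"dr":[0.08,0.97,-0.15],"jaw":-1},{"translation":[-0.04,-0.05,-0.31],"dr":[0.08,0.97,-0.15],"jaw":-1},{"translation":[-0.02,-0.05,-0.31],"dr":[0.08,0.97,-0.15],"jaw":-1},{"translation":[0.01,-0.05,-0.32],"dr":[0.08,0.97,-0.15],"jaw":-1}]
```

Emit:
play_rows([
  {"translation": [0, -0.66, 0.05], "dr": [0, 0, 0], "jaw": 0},
  {"translation": [0, -0.66, 0.05], "dr": [0, 0, 0], "jaw": 0},
  {"translation": [0, -0.66, 0.05], "dr": [0, 0, 0], "jaw": 0},
  {"translation": [-0.32, 0.02, -0.03], "dr": [0.08, 0.97, -0.15], "jaw": -1},
  {"translation": [-0.31, 0.02, -0.06], "dr": [0.08, 0.97, -0.15], "jaw": -1},
  {"translation": [-0.31, 0.01, -0.08], "dr": [0.08, 0.97, -0.15], "jaw": -1},
  {"translation": [-0.3, 0.01, -0.11], "dr": [0.08, 0.97, -0.15], "jaw": -1},
  {"translation": [-0.29, 0, -0.13], "dr": [0.08, 0.97, -0.15], "jaw": -1},
  {"translation": [-0.28, 0, -0.15], "dr": [0.08, 0.97, -0.15], "jaw": -1},
  {"translation": [-0.27, -0.01, -0.17], "dr": [0.08, 0.97, -0.15], "jaw": -1},
  {"translation": [-0.25, -0.01, -0.19], "dr": [0.08, 0.97, -0.15], "jaw": -1},
  {"translation": [-0.24, -0.01, -0.21], "dr": [0.08, 0.97, -0.15], "jaw": -1},
  {"translation": [-0.22, -0.02, -0.23], "dr": [0.08, 0.97, -0.15], "jaw": -1},
  {"translation": [-0.2, -0.02, -0.25], "dr": [0.08, 0.97, -0.15], "jaw": -1},
  {"translation": [-0.18, -0.03, -0.26], "dr": [0.08, 0.97, -0.15], "jaw": -1},
])

```text
t: 7.9
ee_pos: [0.6391, -0.0626, 0.3689]
tcp_rot: [-1.364, -0.242, 0.23]
ft_force: [0.2, -0.6, 0.6]
width: 0.001
```

```bash
python3 - <<'E'
from h import *
p,M,s=pose(); print(s['t'],s['width'],toch(p),s['ft_force'],s['joint_pos'])
rows(ch([.068,-.185,.36]),lean(.25),-1)
E
```

```text
7.9 0.001008055990247147 [ 0.059  -0.1122  0.3689] [ 0.2221 -0.6209  0.5729] [-0.2795  0.3164  0.2991  1.6287  0.1783 -0.5961]
n 8 dist 0.07393677227175169 rot [ 0.0474  0.5888 -0.0947]
[{"translation":[-0.14,-0.02,-0.27],"dr":[0.07,0.92,-0.15],"jaw":-1},{"translation":[-0.12,-0.02,-0.28],"dr":[0.07,0.92,-0.15],"jaw":-1},{"translation":[-0.1,-0.03,-0.29],"dr":[0.07,0.92,-0.15],"jaw":-1},{"translation":[-0.08,-0.03,-0.3],"dr":[0.07,0.92,-0.15],"jaw":-1},{"translation":[-0.05,-0.03,-0.3],"dr":[0.07,0.92,-0.15],"jaw":-1},{"translation":[-0.03,-0.03,-0.3],"dr":[0.07,0.92,-0.15],"jaw":-1},{"translation":[-0.01,-0.04,-0.31],"dr":[0.07,0.92,-0.15],"jaw":-1},{"translation":[0.01,-0.04,-0.31],"dr":[0.07,0.92,-0.15],"jaw":-1}]
```

Emit:
play_rows([
  {"translation": [-0.14, -0.02, -0.27], "dr": [0.07, 0.92, -0.15], "jaw": -1},
  {"translation": [-0.12, -0.02, -0.28], "dr": [0.07, 0.92, -0.15], "jaw": -1},
  {"translation": [-0.1, -0.03, -0.29], "dr": [0.07, 0.92, -0.15], "jaw": -1},
  {"translation": [-0.08, -0.03, -0.3], "dr": [0.07, 0.92, -0.15], "jaw": -1},
  {"translation": [-0.05, -0.03, -0.3], "dr": [0.07, 0.92, -0.15], "jaw": -1},
  {"translation": [-0.03, -0.03, -0.3], "dr": [0.07, 0.92, -0.15], "jaw": -1},
  {"translation": [-0.01, -0.04, -0.31], "dr": [0.07, 0.92, -0.15], "jaw": -1},
  {"translation": [0.01, -0.04, -0.31], "dr": [0.07, 0.92, -0.15], "jaw": -1},
  {"translation": [0, 0, 0], "dr": [0, 0, 0], "jaw": -1},
])

```text
t: 8.8
ee_pos: [0.6246, -0.1392, 0.3601]
tcp_rot: [-1.31, 0.209, -0.269]
ft_force: [-0.2, 0.7, 0.1]
width: -0.002
```

```bash
python3 - <<'E'
from h import *
p,M,s=pose(); print(s['t'],toch(p),s['joint_pos'])
snap("wrist","w4");snap("side","s3",(200,60,400,290),3)
rows(ch([.068,-.172,.125]),lean(.25),-1)
E
```

```text
8.8 [ 0.0669 -0.1897  0.3601] [-0.4331  0.2703  0.2134  1.5427  0.2472 -0.1201]
n 9 dist 0.23590083271230103 rot [ 0.0007 -0.024   0.0071]
[{"translation":[0,0.86,-0.16],"dr":[0,-0.03,0.01],"jaw":-1},{"translation":[0,0.86,-0.16],"dr":[0,-0.03,0.01],"jaw":-1},{"translation":[0,0.86,-0.16],"dr":[0,-0.03,0.01],"jaw":-1},{"translation":[0,0.86,-0.16],"dr":[0,-0.03,0.01],"jaw":-1},{"translation":[0,0.86,-0.16],"dr":[0,-0.03,0.01],"jaw":-1},{"translation":[0,0.86,-0.16],"dr":[0,-0.03,0.01],"jaw":-1},{"translation":[0,0.86,-0.16],"dr":[0,-0.03,0.01],"jaw":-1},{"translation":[0,0.86,-0.16],"dr":[0,-0.03,0.01],"jaw":-1},{"translation":[0,0.86,-0.16],"dr":[0,-0.03,0.01],"jaw":-1}]
```

View pics/w4.png

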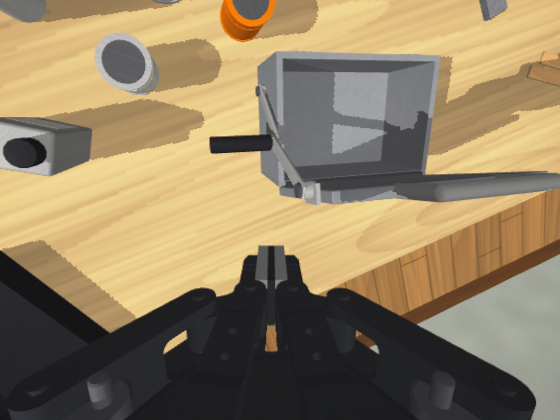

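View pics/s3.png

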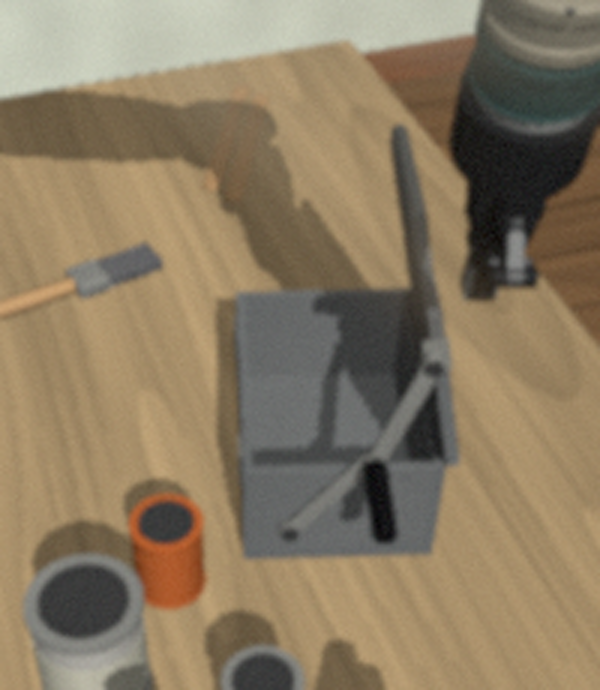

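Emit:
play_rows([
  {"translation": [0, 0.86, -0.16], "dr": [0, -0.03, 0.01], "jaw": -1},
  {"translation": [0, 0.86, -0.16], "dr": [0, -0.03, 0.01], "jaw": -1},
  {"translation": [0, 0.86, -0.16], "dr": [0, -0.03, 0.01], "jaw": -1},
  {"translation": [0, 0.86, -0.16], "dr": [0, -0.03, 0.01], "jaw": -1},
  {"translation": [0, 0.86, -0.16], "dr": [0, -0.03, 0.01], "jaw": -1},
  {"translation": [0, 0.86, -0.16], "dr": [0, -0.03, 0.01], "jaw": -1},
  {"translation": [0, 0.86, -0.16], "dr": [0, -0.03, 0.01], "jaw": -1},
  {"translation": [0, 0, 0], "dr": [0, 0, 0], "jaw": -1},
])

```text
t: 9.7
ee_pos: [0.6332, -0.1219, 0.1744]
tcp_rot: [-1.314, 0.176, -0.242]
ft_force: [0.1, 1.4, 0.3]
width: -0.003
```

```bash
python3 - <<'E'
from h import *
p,M,s=pose(); print(s['t'],toch(p),s['ft_force'])
snap("wrist","w5")
rows(ch([.068,-.172,.125]),lean(.25),-1)
E
```

```text
9.7 [ 0.0703 -0.1707  0.1744] [0.0851 1.3797 0.3315]
n 2 dist 0.05183802495526191 rot [0.0007 0.0132 0.0094]
[{"translation":[-0.07,0.83,-0.23],"dr":[0,0.08,0.06],"jaw":-1},{"translation":[-0.07,0.83,-0.23],"dr":[0,0.08,0.06],"jaw":-1}]
```

View pics/w5.png

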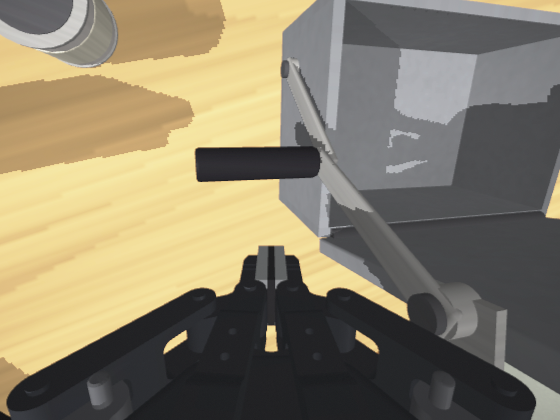

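Emit:
play_rows([
  {"translation": [-0.07, 0.83, -0.24], "dr": [0, 0.08, 0.06], "jaw": -1},
  {"translation": [-0.07, 0.83, -0.24], "dr": [0, 0.08, 0.06], "jaw": -1},
  {"translation": [0, 0, 0], "dr": [0, 0, 0], "jaw": -1},
])

```text
t: 10.05
ee_pos: [0.6356, -0.1237, 0.1307]
tcp_rot: [-1.314, 0.18, -0.25]
ft_force: [-1.0, 0.8, -0.2]
width: 0.003
```

```bash
python3 - <<'E'
from h import *
p,M,s=pose(); print(s['t'],toch(p),s['ft_force'],CR.T@M)
snap("wrist","w6")
T=np.array(viewer.get_calibration("wrist")["tool_from_camera"]);K=np.array(viewer.get_calibration("wrist")["mtx"])
for th in (1.36,1.37,1.38):
  k=knee(th)[1]/1000
  for y in (-.135,-.2095):
    q=np.linalg.inv(T)@np.append(M.T@(ch([k[0],y,k[1]])-p),1);q=K@q[:3];print(th,k,q[:2]/q[2])
E
```

```text
10.05 [ 0.073  -0.1718  0.1307] [-1.0343  0.7515 -0.1642] [[ 0.9999  0.0097 -0.006 ]
 [ 0.0034  0.2462  0.9692]
 [ 0.0109 -0.9692  0.2462]]
1.36 [0.0244 0.1342] [344.2176 171.0083]
1.36 [0.0244 0.1342] [192.2113 177.5097]
1.37 [0.0229 0.1353] [345.5869 168.3869]
1.37 [0.0229 0.1353] [191.9486 174.6073]
1.38 [0.021  0.1367] [347.2224 165.1366]
1.38 [0.021  0.1367] [191.624  170.9942]
```

View pics/w6.png

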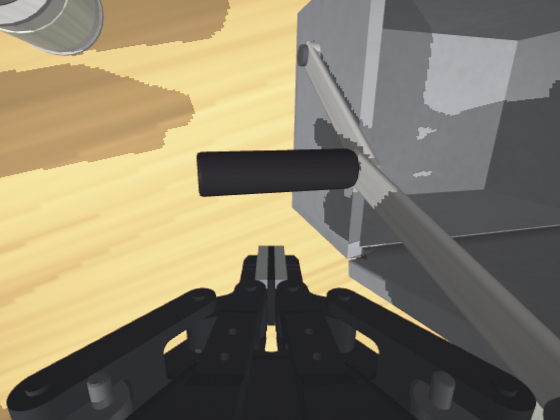

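Emit:
play_rows([
  {"translation": [0, 0.4, -0.1], "dr": [0, 0, 0], "jaw": -1},
  {"translation": [-0.3, 0, 0], "dr": [0, 0, 0], "jaw": -1},
  {"translation": [-0.3, 0, 0], "dr": [0, 0, 0], "jaw": -1},
  {"translation": [-0.2, 0, 0], "dr": [0, 0, 0], "jaw": -1},
])

```text
t: 10.5
ee_pos: [0.6177, -0.1186, 0.1262]
tcp_rot: [-1.317, 0.166, -0.259]
ft_force: [-1.1, 0.3, -0.6]
width: -0.001
```

```bash
cat > st.py <<'E'
from h import *
p,M,s=pose(); print(s['t'],toch(p),"Fch",CR.T@np.array(s['ft_force']),"T",np.array(s['ft_torque']),s['width'])
E
python3 st.py
```

```text
10.5 [ 0.0545 -0.1719  0.1262] Fch [-1.137  -0.0428 -0.6184] T [-0.1844  0.0884  0.0019] -0.0006105775038576083
```

Emit:
play_rows([
  {"translation": [0, 0.3, -0.07], "dr": [0, 0, 0], "jaw": -1},
  {"translation": [-0.2, 0, 0], "dr": [0, 0, 0], "jaw": -1},
  {"translation": [-0.15, 0, 0], "dr": [0, 0, 0], "jaw": -1},
])

```text
t: 10.8
ee_pos: [0.6078, -0.1155, 0.1178]
tcp_rot: [-1.317, 0.163, -0.261]
ft_force: [5.4, -1.6, 3.8]
width: 0.003
```

```bash
python3 st.py
```

```text
10.8 [ 0.044  -0.1718  0.1178] Fch [5.6456 0.0304 3.7745] T [-0.337  -1.1456 -0.2906] 0.002545589188555669
```

Emit:
play_rows([
  {"translation": [-0.15, 0, 0], "dr": [0, 0, 0], "jaw": -1},
  {"translation": [-0.15, 0, 0], "dr": [0, 0, 0], "jaw": -1},
])

```text
t: 11.0
ee_pos: [0.6037, -0.1143, 0.1205]
tcp_rot: [-1.318, 0.153, -0.269]
ft_force: [4.2, -1.0, 2.4]
width: -0.003
```

```bash
python3 st.py
```

```text
11.0 [ 0.0398 -0.1718  0.1205] Fch [4.2692 0.2036 2.4215] T [-0.2009 -0.7549 -0.1916] -0.003345000861236733
```

Emit:
play_rows([
  {"translation": [-0.15, 0, 0], "dr": [0, 0, 0], "jaw": -1},
  {"translation": [-0.15, 0, 0], "dr": [0, 0, 0], "jaw": -1},
  {"translation": [-0.15, 0, 0], "dr": [0, 0, 0], "jaw": -1},
])

```text
t: 11.3
ee_pos: [0.5937, -0.1116, 0.1232]
tcp_rot: [-1.319, 0.145, -0.275]
ft_force: [2.9, -0.0, 2.3]
width: 0.002
```

```bash
python3 st.py
```

```text
11.3 [ 0.0295 -0.1721  0.1232] Fch [2.7729 0.7837 2.2788] T [-0.2401 -0.4178 -0.1444] 0.0023089526375210576
```

Emit:
play_rows([
  {"translation": [-0.1, 0, 0], "dr": [0, 0, 0], "jaw": -1},
  {"translation": [-0.1, 0, 0], "dr": [0, 0, 0], "jaw": -1},
])

```text
t: 11.5
ee_pos: [0.5878, -0.1101, 0.1228]
tcp_rot: [-1.319, 0.144, -0.276]
ft_force: [11.1, -1.9, -1.7]
width: 0.001
```

```bash
python3 st.py
```

```text
11.5 [ 0.0234 -0.1723  0.1228] Fch [11.1505  1.3797 -1.7087] T [-0.5387 -1.9335 -0.4886] 0.0010327913059340443
```

Emit:
play_rows([
  {"translation": [0.3, 0, 0], "dr": [0, 0, 0], "jaw": -1},
  {"translation": [0.4, 0, 0], "dr": [0, 0, 0], "jaw": -1},
  {"translation": [0.4, 0, 0], "dr": [0, 0, 0], "jaw": -1},
  {"translation": [0, 0, 0], "dr": [0, 0, 0], "jaw": -1},
])

```text
t: 11.9
ee_pos: [0.6149, -0.1179, 0.1197]
tcp_rot: [-1.318, 0.157, -0.267]
ft_force: [-0.3, -0.8, -0.9]
width: -0.003
```

```bash
python3 st.py; python3 - <<'E'
from h import *
p,M,s=pose()
snap("wrist","w7")
T=np.array(viewer.get_calibration("wrist")["tool_from_camera"]);K=np.array(viewer.get_calibration("wrist")["mtx"])
for k in ([.001,.148],[.009,.144],[.017,.140]):
  for y in (-.135,-.2095):
    q=np.linalg.inv(T)@np.append(M.T@(ch([k[0],y,k[1]])-p),1);q=K@q[:3];print(k,q[:2]/q[2])
E
```

```text
11.9 [ 0.0516 -0.172   0.1197] Fch [-0.0413 -0.8296 -0.9086] T [-0.1815  0.1282  0.0028] -0.0033668545773541956
[0.001, 0.148] [374.7555 179.3042]
[0.001, 0.148] [192.7437 188.5053]
[0.009, 0.144] [367.3028 194.8364]
[0.009, 0.144] [194.2424 205.9666]
[0.017, 0.14] [360.5336 208.944 ]
[0.017, 0.14] [195.5832 221.5881]
```

View pics/w7.png

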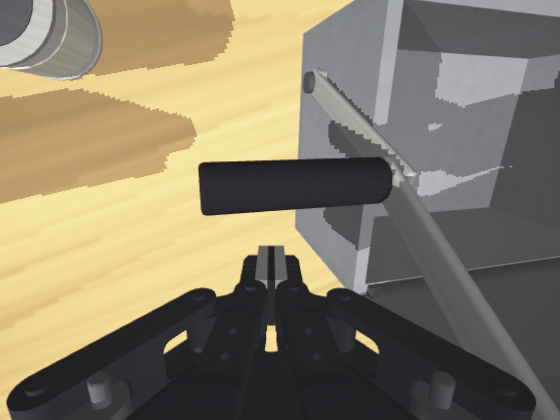

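```bash
python3 - <<'E'
from h import *
p,M,s=pose(); p1=p-M[:,1]*.1; print(p1)
rows([.457,-.203,.18],lean(0),1,pv=(p1,M))
E
```

```text
[ 0.6037 -0.1401  0.2163]
n 6 dist 0.16363293177162067 rot [-0.2485  0.0087  0.0352]
[{"translation":[-0.69,0.03,-0.59],"dr":[-0.52,0.02,0.07],"jaw":1},{"translation":[-0.69,0.06,-0.59],"dr":[-0.52,0.02,0.07],"jaw":1},{"translation":[-0.69,0.09,-0.59],"dr":[-0.52,0.02,0.07],"jaw":1},{"translation":[-0.69,0.12,-0.58],"dr":[-0.52,0.02,0.07],"jaw":1},{"translation":[-0.69,0.15,-0.58],"dr":[-0.52,0.02,0.07],"jaw":1},{"translation":[-0.68,0.17,-0.57],"dr":[-0.52,0.02,0.07],"jaw":1}]
```

Emit:
play_rows([
  {"translation": [0, -0.85, 0], "dr": [0, 0, 0], "jaw": -1},
  {"translation": [0, -0.85, 0], "dr": [0, 0, 0], "jaw": -1},
  {"translation": [0, -0.85, 0], "dr": [0, 0, 0], "jaw": -1},
  {"translation": [0, -0.85, 0], "dr": [0, 0, 0], "jaw": -1},
  {"translation": [-0.69, 0.03, -0.59], "dr": [-0.52, 0.02, 0.07], "jaw": 1},
  {"translation": [-0.69, 0.06, -0.59], "dr": [-0.52, 0.02, 0.07], "jaw": 1},
  {"translation": [-0.69, 0.09, -0.59], "dr": [-0.52, 0.02, 0.07], "jaw": 1},
  {"translation": [-0.69, 0.12, -0.58], "dr": [-0.52, 0.02, 0.07], "jaw": 1},
  {"translation": [-0.69, 0.15, -0.58], "dr": [-0.52, 0.02, 0.07], "jaw": 1},
  {"translation": [-0.68, 0.17, -0.57], "dr": [-0.52, 0.02, 0.07], "jaw": 1},
  {"translation": [0, 0, 0], "dr": [0, 0, 0], "jaw": 1},
])

```text
t: 13.05
ee_pos: [0.4434, -0.2029, 0.1804]
tcp_rot: [-1.565, 0.245, -0.208]
ft_force: [0.2, -0.2, -0.3]
width: 0.996
```

```bash
python3 - <<'E'
from h import *
p,M,s=pose();print(s['t'],p,s['width'],CR.T@M)
snap("wrist","w8"); snap("side","s4",(200,60,400,290),3)
T=np.array(viewer.get_calibration("wrist")["tool_from_camera"]);K=np.array(viewer.get_calibration("wrist")["mtx"])
q=np.linalg.inv(T)@np.append(M.T@(np.array([.457,-.203,.08])-p),1);q=K@q[:3];print(q[:2]/q[2],q[2])
E
```

```text
13.05 [ 0.4434 -0.2029  0.1804] 0.9958074400395575 [[ 0.9997 -0.0227 -0.0006]
 [ 0.0004 -0.0093  1.    ]
 [-0.0227 -0.9997 -0.0093]]
[276.2607 224.4848] 0.25721120453627716
```

View pics/w8.png

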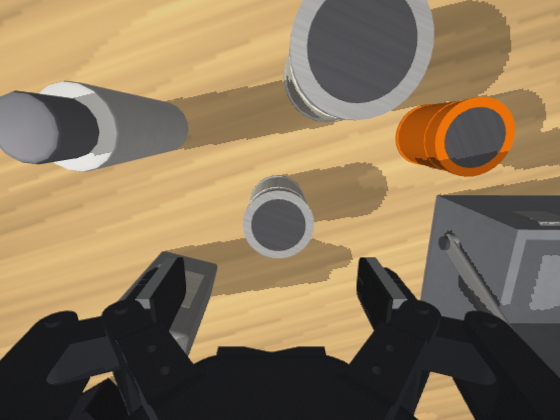

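View pics/s4.png

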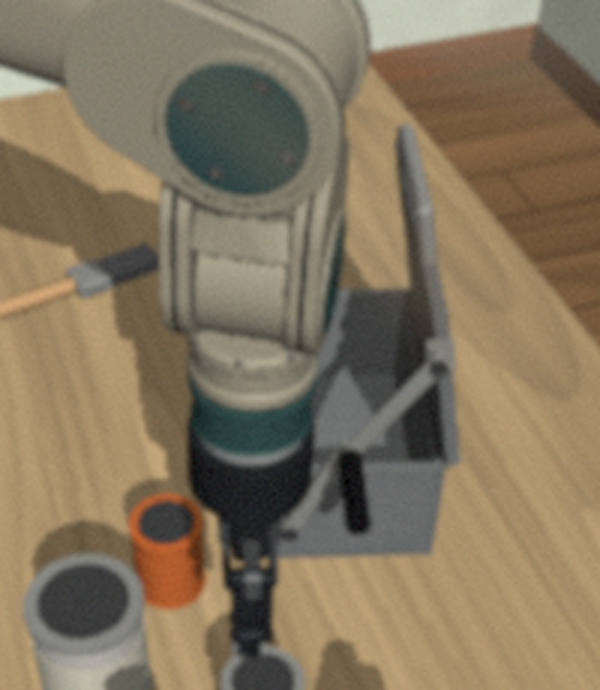

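```bash
python3 - <<'E'
from h import *
p,M,s=pose()
rows([.457,-.203,.09],lean(0),1,n=4)
E
```

```text
n 4 dist 0.09214291079274327 rot [ 0.0086  0.0012 -0.018 ]
[{"translation":[0.1,0.76,0.04],"dr":[0.03,0,-0.06],"jaw":1},{"translation":[0.09,0.76,0.03],"dr":[0.03,0,-0.06],"jaw":1},{"translation":[0.09,0.76,0.03],"dr":[0.03,0,-0.06],"jaw":1},{"translation":[0.08,0.76,0.03],"dr":[0.03,0,-0.06],"jaw":1}]
```

Emit:
play_rows([
  {"translation": [0.11, 0.76, 0.03], "dr": [0.03, 0, -0.06], "jaw": 1},
  {"translation": [0.11, 0.76, 0.03], "dr": [0.03, 0, -0.06], "jaw": 1},
  {"translation": [0.11, 0.76, 0.03], "dr": [0.03, 0, -0.06], "jaw": 1},
  {"translation": [0.11, 0.7, 0.03], "dr": [0.03, 0, -0.06], "jaw": 1},
  {"translation": [0, 0, 0], "dr": [0, 0, 0], "jaw": 1},
])

```text
t: 13.65
ee_pos: [0.4682, -0.2057, 0.0927]
tcp_rot: [-1.558, 0.214, -0.234]
ft_force: [-0.7, 1.1, -1.0]
width: 0.999
```

```bash
python3 - <<'E'
from h import *
p,M,s=pose();print(s['t'],p,s['ft_force'])
rows([.457,-.203,.036],lean(0),1,n=3); snap("wrist","w9")
E
```

```text
13.65 [ 0.4682 -0.2057  0.0927] [-0.716   1.0526 -0.9804]
n 3 dist 0.05783124524716452 rot [-0.003   0.0034  0.0124]
[{"translation":[-0.14,0.63,-0.01],"dr":[-0.01,0.01,0.05],"jaw":1},{"translation":[-0.13,0.63,-0.01],"dr":[-0.01,0.01,0.05],"jaw":1},{"translation":[-0.13,0.63,-0.01],"dr":[-0.01,0.01,0.05],"jaw":1}]
```

View pics/w9.png

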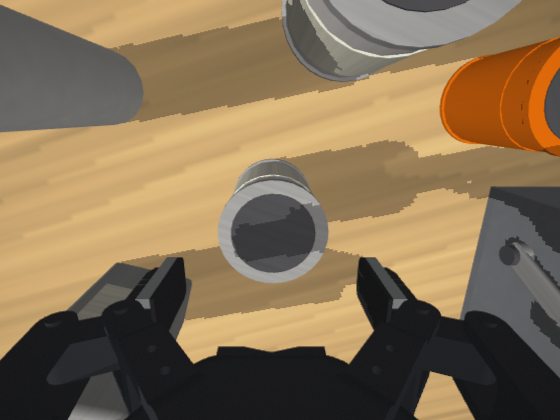

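Emit:
play_rows([
  {"translation": [-0.3, 0.2, 0], "dr": [0, 0, 0.1], "jaw": 1},
  {"translation": [-0.08, 0.6, 0], "dr": [0, 0, 0.05], "jaw": 1},
  {"translation": [0, 0.6, 0], "dr": [0, 0, 0], "jaw": 1},
  {"translation": [0, 0.45, 0], "dr": [0, 0, 0], "jaw": 1},
  {"translation": [0, 0, 0], "dr": [0, 0, 0], "jaw": 1},
])

```text
t: 14.2
ee_pos: [0.4626, -0.2052, 0.0428]
tcp_rot: [-1.561, 0.215, -0.232]
ft_force: [-0.5, 0.8, 0.2]
width: 1.001
```

```bash
python3 - <<'E'
from h import *
p,M,s=pose();print(s['t'],p,s['ft_force'],(CR.T@M)[:,1])
snap("wrist","w10")
E
```

```text
14.2 [ 0.4626 -0.2052  0.0428] [-0.525   0.77    0.2277] [ 0.011   0.0001 -0.9999]
```

View pics/w10.png

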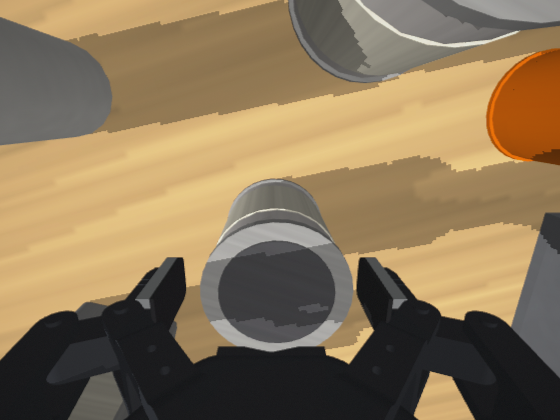

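Emit:
play_rows([
  {"translation": [-0.18, 0.25, 0.03], "dr": [0, 0, 0.12], "jaw": 1},
  {"translation": [0, 0, 0], "dr": [0, 0, 0], "jaw": -1},
  {"translation": [0, 0, 0], "dr": [0, 0, 0], "jaw": -1},
  {"translation": [0, 0, 0], "dr": [0, 0, 0], "jaw": -1},
  {"translation": [0, 0, 0], "dr": [0, 0, 0], "jaw": -1},
], newtons=40)

```text
t: 14.75
ee_pos: [0.4604, -0.2035, 0.0391]
tcp_rot: [-1.56, 0.217, -0.229]
ft_force: [0.6, -0.7, -3.4]
width: 0.693
```

```bash
python3 - <<'E'
from h import *
p,M,s=pose();print(s['t'],p,s['width'],s['ft_force'],(CR.T@M)[:,1])
snap("wrist","w11")
E
```

```text
14.75 [ 0.4604 -0.2035  0.0391] 0.6931446357689012 [ 0.6174 -0.6993 -3.4048] [ 0.0075  0.0004 -1.    ]
```

View pics/w11.png

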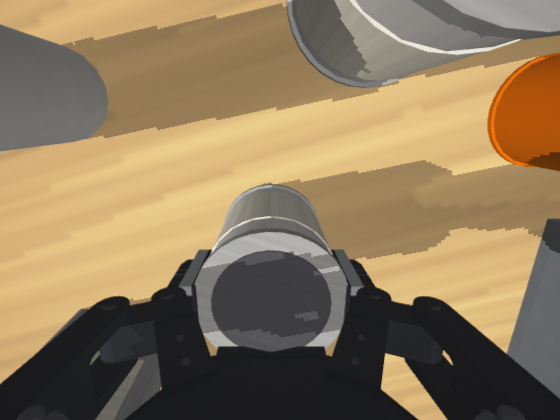

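```bash
python3 - <<'E'
from h import *
p,M,s=pose(); print(toch(p)); p1=p+[0,0,.19]
rows(ch([-.03,.01,.229]),lean(0),-1,pv=(p1,M),n=14)
E
```

```text
[-0.0723 -0.2981  0.0389]
n 14 dist 0.3110170227492131 rot [-0.0005  0.0051  0.0072]
[{"translation":[0.1,0,0.73],"dr":[0,0,0.01],"jaw":-1},{"translation":[0.1,0,0.73],"dr":[0,0,0.01],"jaw":-1},{"translation":[0.1,0,0.73],"dr":[0,0,0.01],"jaw":-1},{"translation":[0.1,0,0.73],"dr":[0,0,0.01],"jaw":-1},{"translation":[0.1,0,0.73],"dr":[0,0,0.01],"jaw":-1},{"translation":[0.1,0,0.73],"dr":[0,0,0.01],"jaw":-1},{"translation":[0.1,0,0.73],"dr":[0,0,0.01],"jaw":-1},{"translation":[0.1,0,0.73],"dr":[0,0,0.01],"jaw":-1},{"translation":[0.1,0,0.73],"dr":[0,0,0.01],"jaw":-1},{"translation":[0.1,0,0.73],"dr":[0,0,0.01],"jaw":-1},{"translation":[0.1,0,0.73],"dr":[0,0,0.01],"jaw":-1},{"translation":[0.1,0,0.73],"dr":[0,0,0.01],"jaw":-1},{"translation":[0.1,0,0.73],"dr":[0,0,0.01],"jaw":-1},{"translation":[0.1,0,0.73],"dr":[0,0,0.01],"jaw":-1}]
```

Emit:
play_rows([
  {"translation": [0, -0.4, 0], "dr": [0, 0, 0], "jaw": -1},
  {"translation": [0, -0.8, 0], "dr": [0, 0, 0], "jaw": -1},
  {"translation": [0, -0.9, 0], "dr": [0, 0, 0], "jaw": -1},
  {"translation": [0, -0.9, 0], "dr": [0, 0, 0], "jaw": -1},
  {"translation": [0, -0.9, 0], "dr": [0, 0, 0], "jaw": -1},
  {"translation": [0, -0.9, 0], "dr": [0, 0, 0], "jaw": -1},
  {"translation": [0, -0.9, 0], "dr": [0, 0, 0], "jaw": -1},
  {"translation": [0, -0.6, 0], "dr": [0, 0, 0], "jaw": -1},
  {"translation": [0, 0, 0], "dr": [0, 0, 0], "jaw": -1},
])

```text
t: 15.7
ee_pos: [0.4548, -0.2014, 0.2374]
tcp_rot: [-1.558, 0.223, -0.223]
ft_force: [0.7, -1.6, -2.9]
width: 0.694
```

```bash
python3 - <<'E'
from h import *
p,M,s=pose(); print(s['t'],toch(p),s['width'],s['ft_force'],(CR.T@M)[:,1])
rows(ch([-.03,.01,.229]),lean(0),-1,n=13)
E
```

```text
15.7 [-0.0781 -0.2977  0.2374] 0.6939561521572256 [ 0.7235 -1.5638 -2.9254] [-0.0001  0.0009 -1.    ]
n 13 dist 0.3115319194738089 rot [-0.0009  0.0045 -0.0001]
[{"translation":[0.13,0.02,0.79],"dr":[0,0,0],"jaw":-1},{"translation":[0.13,0.02,0.79],"dr":[0,0,0],"jaw":-1},{"translation":[0.13,0.02,0.79],"dr":[0,0,0],"jaw":-1},{"translation":[0.13,0.02,0.79],"dr":[0,0,0],"jaw":-1},{"translation":[0.13,0.02,0.79],"dr":[0,0,0],"jaw":-1},{"translation":[0.13,0.02,0.79],"dr":[0,0,0],"jaw":-1},{"translation":[0.13,0.02,0.79],"dr":[0,0,0],"jaw":-1},{"translation":[0.13,0.02,0.79],"dr":[0,0,0],"jaw":-1},{"translation":[0.12,0.02,0.79],"dr":[0,0,0],"jaw":-1},{"translation":[0.12,0.02,0.79],"dr":[0,0,0],"jaw":-1},{"translation":[0.12,0.02,0.79],"dr":[0,0,0],"jaw":-1},{"translation":[0.12,0.02,0.79],"dr":[0,0,0],"jaw":-1},{"translation":[0.12,0.02,0.79],"dr":[0,0,0],"jaw":-1}]
```

Emit:
play_rows([
  {"translation": [0.1, 0, 0.5], "dr": [0, 0, 0], "jaw": -1},
  {"translation": [0.13, 0, 0.79], "dr": [0, 0, 0], "jaw": -1},
  {"translation": [0.13, 0, 0.79], "dr": [0, 0, 0], "jaw": -1},
  {"translation": [0.13, 0, 0.79], "dr": [0, 0, 0], "jaw": -1},
  {"translation": [0.13, 0, 0.79], "dr": [0, 0, 0], "jaw": -1},
  {"translation": [0.13, 0, 0.79], "dr": [0, 0, 0], "jaw": -1},
  {"translation": [0.13, 0, 0.79], "dr": [0, 0, 0], "jaw": -1},
  {"translation": [0.13, 0.02, 0.79], "dr": [0, 0, 0], "jaw": -1},
  {"translation": [0.12, 0.02, 0.79], "dr": [0, 0, 0], "jaw": -1},
  {"translation": [0.12, 0.02, 0.79], "dr": [0, 0, 0], "jaw": -1},
  {"translation": [0.12, 0.02, 0.79], "dr": [0, 0, 0], "jaw": -1},
  {"translation": [0.12, 0.02, 0.79], "dr": [0, 0, 0], "jaw": -1},
  {"translation": [0.12, 0.02, 0.79], "dr": [0, 0, 0], "jaw": -1},
  {"translation": [0, 0, 0.2], "dr": [0, 0, 0], "jaw": -1},
  {"translation": [0, 0, 0], "dr": [0, 0, 0], "jaw": -1},
])

```text
t: 17.2
ee_pos: [0.5786, 0.0897, 0.2147]
tcp_rot: [-1.561, 0.25, -0.202]
ft_force: [-0.6, 0.3, -3.4]
width: 0.69
```

```bash
python3 - <<'E'
from h import *
p,M,s=pose(); print(s['t'],toch(p),s['width'],s['ft_force'],(CR.T@M)[:,1])
rows(ch([-.03,.01,.075]),lean(0),-1,n=7)
snap("wrist","w12"); snap("side","s5",(200,60,400,290),3)
E
```

```text
17.2 [-0.0424  0.0166  0.2147] 0.6902613419952396 [-0.5823  0.2969 -3.4463] [-0.0294 -0.0067 -0.9995]
n 7 dist 0.14036626033342103 rot [ 0.0067  0.0011 -0.0294]
[{"translation":[0.08,0.66,-0.03],"dr":[0.01,0,-0.05],"jaw":-1},{"translation":[0.08,0.66,-0.03],"dr":[0.01,0,-0.05],"jaw":-1},{"translation":[0.07,0.66,-0.03],"dr":[0.01,0,-0.05],"jaw":-1},{"translation":[0.07,0.66,-0.03],"dr":[0.01,0,-0.05],"jaw":-1},{"translation":[0.07,0.66,-0.03],"dr":[0.01,0,-0.05],"jaw":-1},{"translation":[0.06,0.66,-0.03],"dr":[0.01,0,-0.05],"jaw":-1},{"translation":[0.06,0.66,-0.03],"dr":[0.01,0,-0.05],"jaw":-1}]
```

View pics/w12.png

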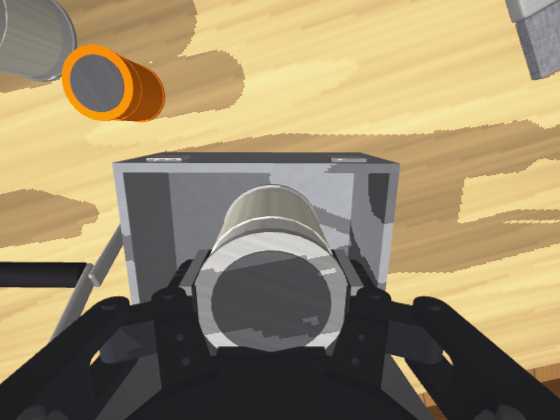

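View pics/s5.png

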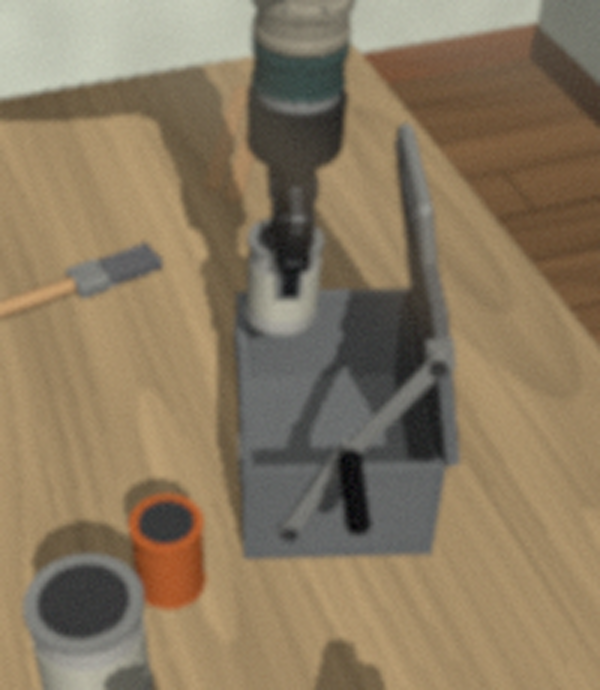

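Emit:
play_rows([
  {"translation": [0.45, 0.1, -0.1], "dr": [0.06, 0, -0.37], "jaw": -1},
  {"translation": [0.15, 0, -0.1], "dr": [0, 0, 0], "jaw": -1},
  {"translation": [0, 0, 0], "dr": [0, 0, 0], "jaw": -1},
])

```text
t: 17.6
ee_pos: [0.5923, 0.0749, 0.2111]
tcp_rot: [-1.562, 0.231, -0.228]
ft_force: [-0.5, 0.6, -3.0]
width: 0.695
```

```bash
python3 - <<'E'
from h import *
p,M,s=pose(); print(s['t'],toch(p),s['width'],s['ft_force'],(CR.T@M)[:,1])
rows(ch([-.026,.01,.075]),lean(0),-1,n=7)
E
```

```text
17.6 [-0.025   0.0063  0.2111] 0.6947411018740564 [-0.5369  0.6423 -2.9806] [-0.0012 -0.0038 -1.    ]
n 7 dist 0.13619868514083006 rot [ 0.0038 -0.0031 -0.0012]
[{"translation":[0,0.65,0.02],"dr":[0.01,-0.01,0],"jaw":-1},{"translation":[0,0.65,0.02],"dr":[0.01,-0.01,0],"jaw":-1},{"translation":[0,0.65,0.02],"dr":[0.01,-0.01,0],"jaw":-1},{"translation":[0,0.65,0.02],"dr":[0.01,-0.01,0],"jaw":-1},{"translation":[0,0.65,0.02],"dr":[0.01,-0.01,0],"jaw":-1},{"translation":[0,0.65,0.02],"dr":[0.01,-0.01,0],"jaw":-1},{"translation":[0,0.65,0.02],"dr":[0.01,-0.01,0],"jaw":-1}]
```

Emit:
play_rows([
  {"translation": [0, 0.6, 0.02], "dr": [0.01, 0, 0], "jaw": -1},
  {"translation": [0, 0.65, 0.02], "dr": [0.01, 0, 0], "jaw": -1},
  {"translation": [0, 0.65, 0.02], "dr": [0.01, 0, 0], "jaw": -1},
  {"translation": [0, 0.65, 0.02], "dr": [0.01, 0, 0], "jaw": -1},
  {"translation": [0, 0.5, 0.02], "dr": [0, 0, 0], "jaw": -1},
  {"translation": [0, 0, 0], "dr": [0, 0, 0], "jaw": -1},
])

```text
t: 18.2
ee_pos: [0.5922, 0.0742, 0.1198]
tcp_rot: [-1.558, 0.235, -0.233]
ft_force: [0.1, 0.5, -3.7]
width: 0.687
```

```bash
python3 - <<'E'
from h import *
p,M,s=pose(); print(s['t'],toch(p),s['width'],s['ft_force'],(CR.T@M)[:,1])
rows(ch([-.026,.01,.06]),lean(0),-1,n=4)
E
```

```text
18.2 [-0.0249  0.0056  0.1198] 0.6868322884248221 [ 0.1258  0.5052 -3.651 ] [-0.0017  0.0001 -1.    ]
n 4 dist 0.059947948732380844 rot [-0.0001 -0.0092 -0.0017]
[{"translation":[-0.01,0.5,0.04],"dr":[0,-0.03,-0.01],"jaw":-1},{"translation":[-0.01,0.5,0.04],"dr":[0,-0.03,-0.01],"jaw":-1},{"translation":[-0.01,0.5,0.04],"dr":[0,-0.03,-0.01],"jaw":-1},{"translation":[-0.01,0.5,0.04],"dr":[0,-0.03,-0.01],"jaw":-1}]
```

Emit:
play_rows([
  {"translation": [0, 0.5, 0.02], "dr": [0, -0.03, 0], "jaw": -1},
  {"translation": [0, 0.5, 0.02], "dr": [0, -0.03, 0], "jaw": -1},
  {"translation": [0, 0.5, 0.02], "dr": [0, -0.03, 0], "jaw": -1},
  {"translation": [0, 0.4, 0], "dr": [0, 0, 0], "jaw": -1},
  {"translation": [0, 0, 0], "dr": [0, 0, 0], "jaw": -1},
])

```text
t: 18.7
ee_pos: [0.5943, 0.0753, 0.0611]
tcp_rot: [-1.558, 0.228, -0.23]
ft_force: [-0.6, -0.4, -3.6]
width: 0.692
```

```bash
python3 - <<'E'
from h import *
p,M,s=pose(); print(s['t'],toch(p),s['width'],s['ft_force'],(CR.T@M)[:,1])
E
```

```text
18.7 [-0.0233  0.0073  0.0611] 0.6922827561310366 [-0.592  -0.3609 -3.6063] [ 0.0013  0.0012 -1.    ]
```

Emit:
play_rows([
  {"translation": [0, 0.2, 0], "dr": [0, 0, 0], "jaw": -1},
  {"translation": [0, 0.15, 0], "dr": [0, 0, 0], "jaw": -1},
  {"translation": [0, 0.1, 0], "dr": [0, 0, 0], "jaw": -1},
])

```text
t: 19.0
ee_pos: [0.5957, 0.0754, 0.0478]
tcp_rot: [-1.557, 0.226, -0.232]
ft_force: [-0.7, -0.2, -3.9]
width: 0.692
```

```bash
python3 st.py
```

```text
19.0 [-0.0219  0.0077  0.0478] Fch [-0.5887 -0.3687 -3.8573] T [ 0.0222  0.058  -0.016 ] 0.6924160144030852
```

Emit:
play_rows([
  {"translation": [0, 0.06, 0], "dr": [0, 0, 0], "jaw": -1},
  {"translation": [0, 0.05, 0], "dr": [0, 0, 0], "jaw": -1},
])

```text
t: 19.2
ee_pos: [0.5958, 0.0754, 0.047]
tcp_rot: [-1.558, 0.226, -0.232]
ft_force: [-4.2, 0.2, 6.6]
width: 0.688
```

```bash
python3 st.py
```

```text
19.2 [-0.0218  0.0078  0.047 ] Fch [-4.1146 -0.9933  6.5715] T [-0.1389  1.0004 -0.0712] 0.6883820034946615
```

Emit:
play_rows([
  {"translation": [0, 0, 0], "dr": [0, 0, 0], "jaw": 1},
  {"translation": [0, 0, 0], "dr": [0, 0, 0], "jaw": 1},
  {"translation": [0, 0, 0], "dr": [0, 0, 0], "jaw": 1},
  {"translation": [0, 0, 0], "dr": [0, 0, 0], "jaw": 1},
  {"translation": [0, -0.5, 0], "dr": [0, 0, 0], "jaw": 1},
  {"translation": [0, -0.6, 0], "dr": [0, 0, 0], "jaw": 1},
  {"translation": [0, -0.7, 0], "dr": [0, 0, 0], "jaw": 1},
  {"translation": [0, -0.8, 0], "dr": [0, 0, 0], "jaw": 1},
])

```text
t: 20.0
ee_pos: [0.5959, 0.0753, 0.1295]
tcp_rot: [-1.557, 0.225, -0.233]
ft_force: [0.1, 0.4, 0.5]
width: 1.002
```

```bash
python3 st.py; python3 - <<'E'
from h import *
snap("wrist","w13")
E
```

```text
20.0 [-0.0217  0.0078  0.1295] Fch [-0.004   0.4079  0.4541] T [-0.0658  0.0378  0.0183] 1.001637778606567
```

View pics/w13.png

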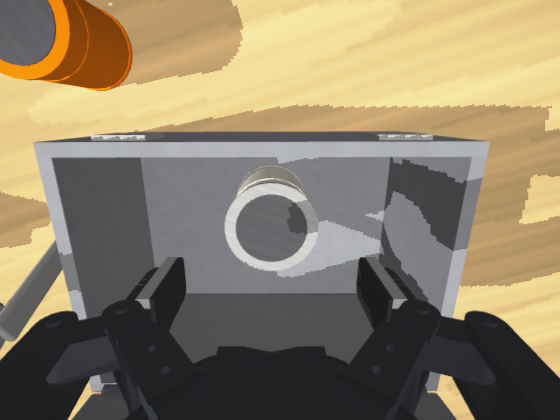

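```bash
python3 - <<'E'
from h import *
p,M,s=pose(); p1=p+[0,0,.09]
rows(ch([-.06,-.185,.22]),lean(.25),-1,pv=(p1,M),n=8)
E
```

```text
n 8 dist 0.1982751016323391 rot [ 0.2456 -0.0011  0.0126]
[{"translation":[-0.17,0.01,-0.81],"dr":[0.38,0,0.02],"jaw":-1},{"translation":[-0.17,-0.01,-0.81],"dr":[0.38,0,0.02],"jaw":-1},{"translation":[-0.17,-0.04,-0.81],"dr":[0.38,0,0.02],"jaw":-1},{"translation":[-0.17,-0.06,-0.81],"dr":[0.38,0,0.02],"jaw":-1},{"translation":[-0.17,-0.08,-0.8],"dr":[0.38,0,0.02],"jaw":-1},{"translation":[-0.17,-0.11,-0.8],"dr":[0.38,0,0.02],"jaw":-1},{"translation":[-0.17,-0.13,-0.8],"dr":[0.38,0,0.02],"jaw":-1},{"translation":[-0.17,-0.16,-0.79],"dr":[0.38,0,0.02],"jaw":-1}]
```

Emit:
play_rows([
  {"translation": [0, -0.9, 0], "dr": [0, 0, 0], "jaw": 1},
  {"translation": [0, -0.9, 0], "dr": [0, 0, 0], "jaw": 1},
  {"translation": [-0.2, -0.9, 0], "dr": [0, 0, 0], "jaw": 1},
  {"translation": [-0.2, -0.4, 0], "dr": [0, 0, 0], "jaw": -1},
  {"translation": [-0.17, 0.01, -0.81], "dr": [0.38, 0, 0.02], "jaw": -1},
  {"translation": [-0.17, -0.01, -0.81], "dr": [0.38, 0, 0.02], "jaw": -1},
  {"translation": [-0.17, -0.04, -0.81], "dr": [0.38, 0, 0.02], "jaw": -1},
  {"translation": [-0.17, -0.06, -0.81], "dr": [0.38, 0, 0.02], "jaw": -1},
  {"translation": [-0.17, -0.08, -0.8], "dr": [0.38, 0, 0.02], "jaw": -1},
  {"translation": [-0.17, -0.11, -0.8], "dr": [0.38, 0, 0.02], "jaw": -1},
  {"translation": [-0.1, -0.13, -0.8], "dr": [0.38, 0, 0.02], "jaw": -1},
  {"translation": [0, -0.16, -0.7], "dr": [0.38, 0, 0.02], "jaw": -1},
  {"translation": [0, 0, 0], "dr": [0, 0, 0], "jaw": -1},
])

```text
t: 21.35
ee_pos: [0.4968, -0.0981, 0.233]
tcp_rot: [-1.303, 0.176, -0.252]
ft_force: [-0.5, -0.1, -0.4]
width: -0.001
```

```bash
python3 st.py; python3 - <<'E'
from h import *
snap("wrist","w14"); snap("side","s6",(200,60,400,290),3)
rows(ch([-.05,-.172,.125]),lean(.25),-1,n=5)
E
```

```text
21.35 [-0.0673 -0.1867  0.233 ] Fch [-0.4786 -0.2357 -0.3631] T [-0.2337  0.0333 -0.0127] -0.0010957589122589206
n 5 dist 0.11034474394444847 rot [-0.0112  0.0092  0.0108]
[{"translation":[0.11,0.72,-0.11],"dr":[-0.03,0.02,0.03],"jaw":-1},{"translation":[0.11,0.72,-0.1],"dr":[-0.03,0.02,0.03],"jaw":-1},{"translation":[0.11,0.72,-0.1],"dr":[-0.03,0.02,0.03],"jaw":-1},{"translation":[0.11,0.72,-0.1],"dr":[-0.03,0.02,0.03],"jaw":-1},{"translation":[0.11,0.72,-0.1],"dr":[-0.03,0.02,0.03],"jaw":-1}]
```

View pics/w14.png

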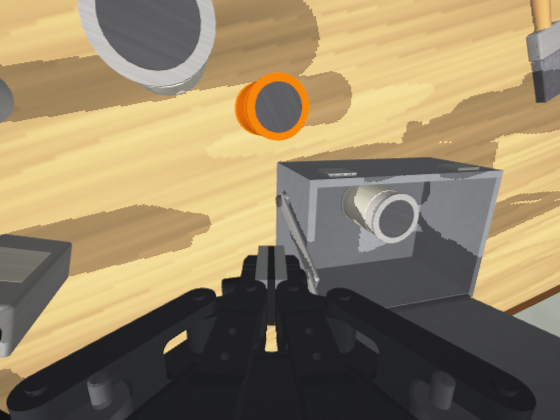

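View pics/s6.png

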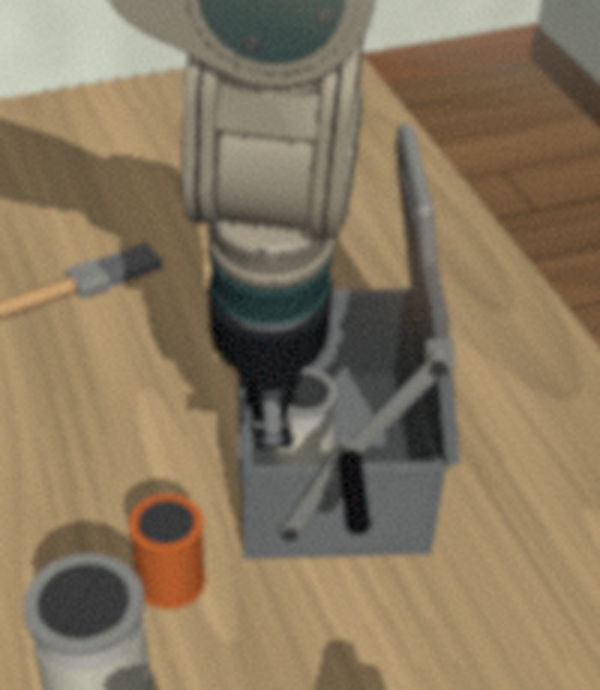

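Emit:
play_rows([
  {"translation": [0.08, 0.72, -0.11], "dr": [-0.03, 0.02, 0.03], "jaw": -1},
  {"translation": [0.08, 0.72, -0.1], "dr": [-0.03, 0.02, 0.03], "jaw": -1},
  {"translation": [0.08, 0.72, -0.1], "dr": [-0.03, 0.02, 0.03], "jaw": -1},
  {"translation": [0.08, 0.72, -0.1], "dr": [-0.03, 0.02, 0.03], "jaw": -1},
  {"translation": [0.08, 0.72, -0.1], "dr": [-0.03, 0.02, 0.03], "jaw": -1},
  {"translation": [0, 0, 0], "dr": [0, 0, 0], "jaw": -1},
])

```text
t: 22.05
ee_pos: [0.5161, -0.0809, 0.1237]
tcp_rot: [-1.314, 0.181, -0.239]
ft_force: [0.2, 0.7, -0.3]
width: 0.001
```

```bash
python3 st.py
```

```text
22.05 [-0.0536 -0.1647  0.1237] Fch [ 0.0376  0.7261 -0.3435] T [-0.2399  0.1345  0.032 ] 0.000519992323744127
```

Emit:
play_rows([
  {"translation": [0.3, 0, -0.25], "dr": [0, 0, 0], "jaw": -1},
  {"translation": [0.3, 0.05, 0], "dr": [0, 0, 0], "jaw": -1},
  {"translation": [0.25, 0.05, 0], "dr": [0, 0, 0], "jaw": -1},
  {"translation": [0.15, 0, 0], "dr": [0, 0, 0], "jaw": -1},
])

```text
t: 22.45
ee_pos: [0.5474, -0.0955, 0.1221]
tcp_rot: [-1.315, 0.175, -0.24]
ft_force: [0.0, 0.0, -0.5]
width: 0.002
```

```bash
python3 st.py
```

```text
22.45 [-0.0195 -0.1698  0.1221] Fch [ 0.0039  0.0532 -0.5368] T [-0.2057  0.0789 -0.0021] 0.0018506786986332048
```

Emit:
play_rows([
  {"translation": [0.12, 0, 0], "dr": [0, 0, 0], "jaw": -1},
  {"translation": [0.12, 0, 0], "dr": [0, 0, 0], "jaw": -1},
])

```text
t: 22.65
ee_pos: [0.5541, -0.0975, 0.1222]
tcp_rot: [-1.315, 0.177, -0.239]
ft_force: [-1.5, 0.1, -1.0]
width: 0.001
```

```bash
python3 st.py
```

```text
22.65 [-0.0125 -0.1698  0.1222] Fch [-1.468  -0.304  -1.0283] T [-0.1468  0.4758  0.063 ] 0.000877366519635269
```

Emit:
play_rows([
  {"translation": [0.12, 0, 0], "dr": [0, 0, 0], "jaw": -1},
  {"translation": [0.12, 0, 0], "dr": [0, 0, 0], "jaw": -1},
])

```text
t: 22.85
ee_pos: [0.5601, -0.0992, 0.1216]
tcp_rot: [-1.314, 0.18, -0.237]
ft_force: [-2.4, 0.4, -1.5]
width: 0.003
```

```bash
python3 st.py
```

```text
22.85 [-0.0063 -0.1697  0.1216] Fch [-2.3934 -0.2705 -1.5293] T [-0.1824  0.5021  0.1412] 0.0034131860035332183
```

Emit:
play_rows([
  {"translation": [0.12, 0, 0], "dr": [0, 0, 0], "jaw": -1},
  {"translation": [0.12, 0, 0], "dr": [0, 0, 0], "jaw": -1},
  {"translation": [0.12, 0, 0], "dr": [0, 0, 0], "jaw": -1},
])

```text
t: 23.15
ee_pos: [0.5676, -0.101, 0.1195]
tcp_rot: [-1.313, 0.187, -0.231]
ft_force: [-4.9, 2.1, -3.0]
width: 0.001
```

```bash
python3 st.py
```

```text
23.15 [ 0.0014 -0.1694  0.1195] Fch [-5.2817  0.5924 -3.0025] T [-0.1112  0.9918  0.2471] 0.0013046723909524768
```

Emit:
play_rows([
  {"translation": [-0.4, 0, 0], "dr": [0, 0, 0], "jaw": -1},
  {"translation": [-0.7, 0, 0], "dr": [0, 0, 0], "jaw": -1},
  {"translation": [-0.7, 0, 0], "dr": [0, 0, 0], "jaw": -1},
  {"translation": [0, -0.8, 0], "dr": [0, 0, 0], "jaw": -1},
  {"translation": [0, -0.9, 0], "dr": [0, 0, 0], "jaw": -1},
  {"translation": [0, -0.9, 0], "dr": [0, 0, 0], "jaw": -1},
  {"translation": [0, -0.9, 0], "dr": [0, 0, 0], "jaw": -1},
  {"translation": [0, -0.9, 0], "dr": [0, 0, 0], "jaw": -1},
])

```text
t: 23.95
ee_pos: [0.5082, -0.1185, 0.255]
tcp_rot: [-1.315, 0.168, -0.244]
ft_force: [1.7, -0.2, 0.2]
width: 0.003
```

```bash
python3 st.py; python3 - <<'E'
from h import *
snap("side","s7",(200,60,400,290),3); snap("top","t7",(215,90,365,260),4)
E
```

```text
23.95 [-0.0506 -0.2031  0.255 ] Fch [1.6723 0.2541 0.2234] T [-0.2566  0.086  -0.0016] 0.0031095799139933627
```

View pics/s7.png

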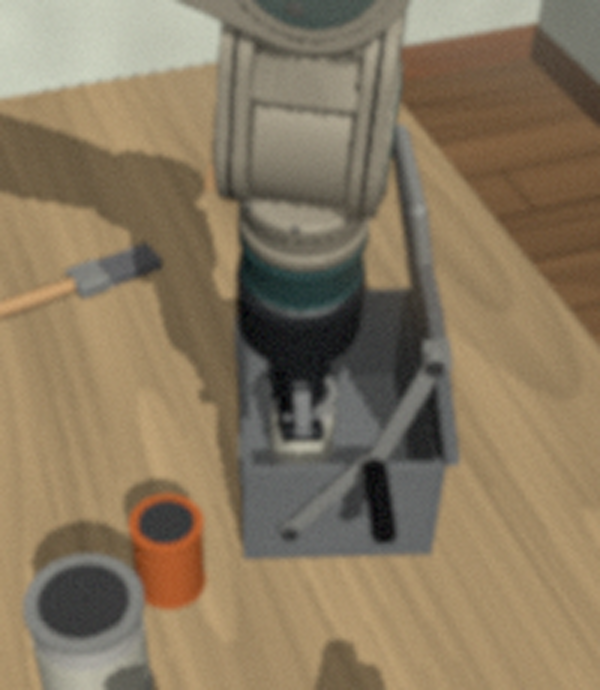

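View pics/t7.png

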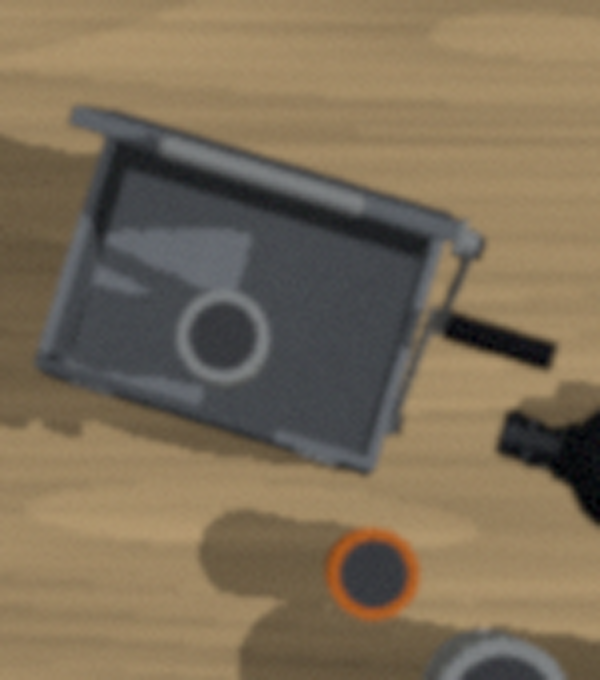

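```bash
python3 - <<'E'
from h import *
p,M,s=pose(); p1=p+[0,0,.13]
rows(ch([.049,0,.375]),down(YAW+np.pi/2),-.1,pv=(p1,M),n=20)
print(M.T@[0,0,1])
E
```

```text
n 20 dist 0.22598794856093998 rot [-0.1758 -1.5461  0.2113]
[{"translation":[0.16,0.11,0.32],"dr":[-0.11,-0.97,0.13],"jaw":-0.1},{"translation":[0.19,0.1,0.31],"dr":[-0.11,-0.97,0.13],"jaw":-0.1},{"translation":[0.21,0.1,0.29],"dr":[-0.11,-0.97,0.13],"jaw":-0.1},{"translation":[0.24,0.09,0.28],"dr":[-0.11,-0.97,0.13],"jaw":-0.1},{"translation":[0.26,0.09,0.26],"dr":[-0.11,-0.97,0.13],"jaw":-0.1},{"translation":[0.28,0.08,0.24],"dr":[-0.11,-0.97,0.13],"jaw":-0.1},{"translation":[0.3,0.08,0.22],"dr":[-0.11,-0.97,0.13],"jaw":-0.1},{"translation":[0.31,0.07,0.19],"dr":[-0.11,-0.97,0.13],"jaw":-0.1},{"translation":[0.33,0.07,0.17],"dr":[-0.11,-0.97,0.13],"jaw":-0.1},{"translation":[0.34,0.06,0.14],"dr":[-0.11,-0.97,0.13],"jaw":-0.1},{"translation":[0.35,0.06,0.12],"dr":[-0.11,-0.97,0.13],"jaw":-0.1},{"translation":[0.36,0.05,0.09],"dr":[-0.11,-0.97,0.13],"jaw":-0.1},{"translation":[0.37,0.05,0.06],"dr":[-0.11,-0.97,0.13],"jaw":-0.1},{"translation":[0.37,0.05,0.03],"dr":[-0.11,-0.97,0.13],"jaw":-0.1},{"translation":[0.37,0.04,0.01],"dr":[-0.11,-0.97,0.13],"jaw":-0.1},{"translation":[0.37,0.04,-0.02],"dr":[-0.11,-0.97,0.13],"jaw":-0.1},{"translation":[0.37,0.03,-0.05],"dr":[-0.11,-0.97,0.13],"jaw":-0.1},{"translation":[0.37,0.03,-0.08],"dr":[-0.11,-0.97,0.13],"jaw":-0.1},{"translation":[0.36,0.03,-0.11],"dr":[-0.11,-0.97,0.13],"jaw":-0.1},{"translation":[0.35,0.02,-0.13],"dr":[-0.11,-0.97,0.13],"jaw":-0.1}]
[ 0.0244 -0.9694  0.2443]
```

Emit:
play_rows([
  {"translation": [0, -0.85, 0.2], "dr": [0, 0, 0], "jaw": -0.1},
  {"translation": [0, -0.87, 0.22], "dr": [0, 0, 0], "jaw": -0.1},
  {"translation": [0, -0.87, 0.22], "dr": [0, 0, 0], "jaw": -0.1},
  {"translation": [0, -0.87, 0.22], "dr": [0, 0, 0], "jaw": -0.1},
  {"translation": [0, -0.87, 0.22], "dr": [0, 0, 0], "jaw": -0.1},
  {"translation": [0.16, 0.1, 0.32], "dr": [-0.11, -0.97, 0.13], "jaw": -0.1},
  {"translation": [0.19, 0.1, 0.31], "dr": [-0.11, -0.97, 0.13], "jaw": -0.1},
  {"translation": [0.21, 0.1, 0.29], "dr": [-0.11, -0.97, 0.13], "jaw": -0.1},
  {"translation": [0.24, 0.09, 0.28], "dr": [-0.11, -0.97, 0.13], "jaw": -0.1},
  {"translation": [0.26, 0.09, 0.26], "dr": [-0.11, -0.97, 0.13], "jaw": -0.1},
  {"translation": [0.28, 0.08, 0.24], "dr": [-0.11, -0.97, 0.13], "jaw": -0.1},
  {"translation": [0.3, 0.08, 0.22], "dr": [-0.11, -0.97, 0.13], "jaw": -0.1},
  {"translation": [0.31, 0.07, 0.19], "dr": [-0.11, -0.97, 0.13], "jaw": -0.1},
  {"translation": [0.33, 0.07, 0.17], "dr": [-0.11, -0.97, 0.13], "jaw": -0.1},
  {"translation": [0.34, 0.06, 0.14], "dr": [-0.11, -0.97, 0.13], "jaw": -0.1},
  {"translation": [0.35, 0.06, 0.12], "dr": [-0.11, -0.97, 0.13], "jaw": -0.1},
])

```text
t: 25.65
ee_pos: [0.5977, -0.0247, 0.4002]
tcp_rot: [-1.427, -0.535, 0.427]
ft_force: [0.8, -0.0, 0.1]
width: 0.453
```

```bash
python3 st.py; python3 - <<'E'
from h import *
rows(ch([.049,0,.375]),down(YAW+np.pi/2),-.1)
E
```

```text
25.65 [ 0.0085 -0.0876  0.4002] Fch [0.8124 0.2024 0.1072] T [-0.044   0.0391 -0.0143] 0.4528147327814373
n 9 dist 0.09973034164931183 rot [-0.0297 -0.6593  0.1094]
[{"translation":[0.34,0.13,0.07],"dr":[-0.04,-0.92,0.15],"jaw":-0.1},{"translation":[0.34,0.13,0.05],"dr":[-0.04,-0.92,0.15],"jaw":-0.1},{"translation":[0.35,0.12,0.02],"dr":[-0.04,-0.92,0.15],"jaw":-0.1},{"translation":[0.35,0.12,0],"dr":[-0.04,-0.92,0.15],"jaw":-0.1},{"translation":[0.35,0.11,-0.03],"dr":[-0.04,-0.92,0.15],"jaw":-0.1},{"translation":[0.35,0.11,-0.05],"dr":[-0.04,-0.92,0.15],"jaw":-0.1},{"translation":[0.35,0.1,-0.08],"dr":[-0.04,-0.92,0.15],"jaw":-0.1},{"translation":[0.34,0.1,-0.1],"dr":[-0.04,-0.92,0.15],"jaw":-0.1},{"translation":[0.33,0.1,-0.13],"dr":[-0.04,-0.92,0.15],"jaw":-0.1}]
```

Emit:
play_rows([
  {"translation": [0.34, 0.1, 0.07], "dr": [-0.04, -0.92, 0.15], "jaw": -0.1},
  {"translation": [0.34, 0.1, 0.05], "dr": [-0.04, -0.92, 0.15], "jaw": -0.1},
  {"translation": [0.35, 0.1, 0.02], "dr": [-0.04, -0.92, 0.15], "jaw": -0.1},
  {"translation": [0.35, 0.1, 0], "dr": [-0.04, -0.92, 0.15], "jaw": -0.1},
  {"translation": [0.35, 0.1, -0.03], "dr": [-0.04, -0.92, 0.15], "jaw": -0.1},
  {"translation": [0.35, 0.1, -0.05], "dr": [-0.04, -0.92, 0.15], "jaw": -0.1},
  {"translation": [0.35, 0.1, -0.08], "dr": [-0.04, -0.92, 0.15], "jaw": -0.1},
  {"translation": [0.34, 0.1, -0.1], "dr": [-0.04, -0.92, 0.15], "jaw": -0.1},
  {"translation": [0.33, 0.1, -0.13], "dr": [-0.04, -0.92, 0.15], "jaw": -0.1},
  {"translation": [0, 0, 0], "dr": [0, 0, 0], "jaw": -0.1},
])

```text
t: 26.65
ee_pos: [0.6681, 0.0543, 0.3801]
tcp_rot: [-1.333, -1.037, 1.007]
ft_force: [-0.7, -0.2, -0.9]
width: 0.449
```

```bash
python3 st.py; python3 - <<'E'
from h import *
p,M,s=pose(); print(CR.T@M)
T=np.array(viewer.get_calibration("wrist")["tool_from_camera"]);K=np.array(viewer.get_calibration("wrist")["mtx"])
snap("wrist","w15")
for th in (1.3,1.34,1.37,1.4):
  for y in (-.055,0):
    q=np.linalg.inv(T)@np.append(M.T@(ch(bar(th)+[0,y,0])-p),1);q=K@q[:3];print(th,q[:2]/q[2])
rows(ch([.049,0,.31]),down(YAW+np.pi/2),-.1)
E
```

```text
26.65 [0.0534 0.0082 0.3801] Fch [-0.5873 -0.4296 -0.8662] T [-0.0033  0.0416 -0.0097] 0.44911476218683627
[[-0.0344  0.0216 -0.9992]
 [ 0.9994  0.0067 -0.0343]
 [ 0.006  -0.9997 -0.0219]]
1.3 [306.0763 135.854 ]
1.3 [300.6641 215.1957]
1.34 [293.4367 135.5656]
1.34 [288.9732 215.5938]
1.37 [283.7267 135.322 ]
1.37 [280.0073 215.7919]
1.4 [273.8565 135.0558]
1.4 [270.9044 215.9016]
n 3 dist 0.07108079696419199 rot [0.0217 0.0327 0.0061]
[{"translation":[-0.09,0.78,0.07],"dr":[0.09,0.14,0.03],"jaw":-0.1},{"translation":[-0.09,0.78,0.06],"dr":[0.09,0.14,0.03],"jaw":-0.1},{"translation":[-0.08,0.78,0.05],"dr":[0.09,0.14,0.03],"jaw":-0.1}]
```

View pics/w15.png

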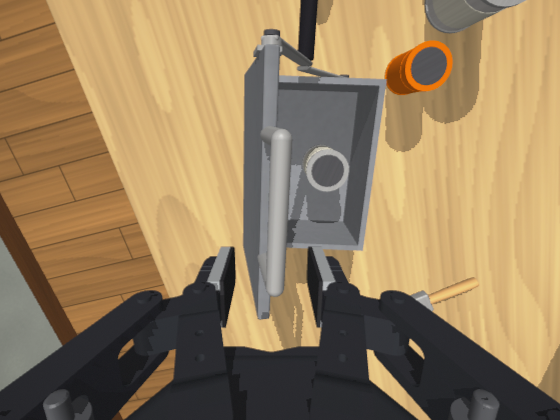

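Emit:
play_rows([
  {"translation": [-0.09, 0.8, 0.06], "dr": [0.09, 0.14, 0.03], "jaw": -0.1},
  {"translation": [-0.09, 0.8, 0.06], "dr": [0.09, 0.14, 0.03], "jaw": -0.1},
  {"translation": [-0.08, 0.8, 0.05], "dr": [0.09, 0.14, 0.03], "jaw": -0.1},
  {"translation": [0, 0, 0], "dr": [0, 0, 0], "jaw": -0.1},
])

```text
t: 27.1
ee_pos: [0.6622, 0.0458, 0.3098]
tcp_rot: [-1.341, -0.992, 0.982]
ft_force: [-0.1, 0.1, -0.8]
width: 0.449
```

```bash
python3 st.py; python3 - <<'E'
from h import *
p,M,s=pose(); print((CR.T@M)[:,1])
E
```

```text
27.1 [ 0.0503 -0.0016  0.3098] Fch [-0.0825  0.0703 -0.7766] T [ 0.0526  0.0804 -0.058 ] 0.4494023891827048
[ 0.0072  0.0016 -1.    ]
```

Emit:
play_rows([
  {"translation": [0, 0.05, 0.03], "dr": [0, 0, 0], "jaw": -0.1},
  {"translation": [0, 0, 0], "dr": [0, 0, 0], "jaw": -1},
  {"translation": [0, 0, 0], "dr": [0, 0, 0], "jaw": -1},
  {"translation": [0, 0, 0], "dr": [0, 0, 0], "jaw": -1},
  {"translation": [0, 0, 0], "dr": [0, 0, 0], "jaw": -1},
], newtons=22)

```text
t: 27.6
ee_pos: [0.662, 0.0452, 0.3118]
tcp_rot: [-1.344, -0.994, 0.978]
ft_force: [0.5, 0.6, -2.4]
width: 0.155
```

```bash
python3 st.py; python3 - <<'E'
from h import *
p,M,s=pose();tc=toch(p); print((CR.T@M)[:,1],theta(tc))
snap("wrist","w16")
arc(1.375,1.0,6)
E
```

```text
27.6 [ 0.0502 -0.0023  0.3118] Fch [ 0.3393  0.6979 -2.4206] T [-0.0461  0.0497  0.0349] 0.15466529975976864
[ 0.0115  0.0032 -0.9999] 1.3829773128406337
[{"translation":[0,0.09,0.44],"dr":[0,0,0],"jaw":-1},{"translation":[0,0.12,0.43],"dr":[0,0,0],"jaw":-1},{"translation":[0,0.14,0.42],"dr":[0,0,0],"jaw":-1},{"translation":[0,0.17,0.41],"dr":[0,0,0],"jaw":-1},{"translation":[0,0.19,0.4],"dr":[0,0,0],"jaw":-1},{"translation":[0,0.22,0.39],"dr":[0,0,0],"jaw":-1}]
```

View pics/w16.png

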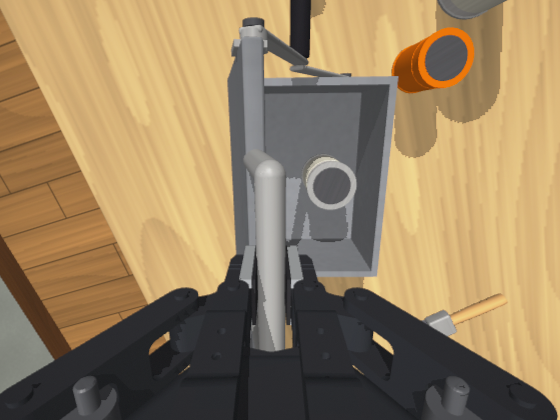

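Emit:
play_rows([
  {"translation": [0, 0.09, 0.35], "dr": [0, 0, 0], "jaw": -1},
  {"translation": [0, 0.12, 0.43], "dr": [0, 0, 0], "jaw": -1},
  {"translation": [0, 0.14, 0.42], "dr": [0, 0, 0], "jaw": -1},
  {"translation": [0, 0.17, 0.41], "dr": [0, 0, 0], "jaw": -1},
])

```text
t: 28.05
ee_pos: [0.6199, 0.0578, 0.3003]
tcp_rot: [-1.359, -1.003, 0.971]
ft_force: [1.7, -1.7, -0.7]
width: 0.159
```

```bash
cat > arcst.py <<'E'
from h import *
import sys
p,M,s=pose();tc=toch(p);g=tc-(CR.T@M)[:,1]*.016
th=np.arctan2(g[2]-.115,.085-g[0])-.028; r=np.hypot(g[2]-.115,.085-g[0])
print(s['t'],tc,"th",th,"r",r,"w",s['width'],"ydir",(CR.T@M)[:,1],"F",CR.T@np.array(s['ft_force']),"T",CR.T@np.array(s['ft_torque']))
if len(sys.argv)>2: arc(th,float(sys.argv[1]),int(sys.argv[2]))
E
python3 arcst.py .75 6
```

```text
28.05 [ 0.0063 -0.0022  0.3003] th 1.1681270609884986 r 0.21634101252201765 w 0.1586220801093508 ydir [ 0.0286  0.0024 -0.9996] F [ 2.1067 -1.1966 -0.664 ] T [-0.2306 -0.5257  0.1054]
[{"translation":[0,0.2,0.46],"dr":[0,0,0],"jaw":-1},{"translation":[0,0.23,0.44],"dr":[0,0,0],"jaw":-1},{"translation":[0,0.26,0.43],"dr":[0,0,0],"jaw":-1},{"translation":[0,0.29,0.41],"dr":[0,0,0],"jaw":-1},{"translation":[0,0.32,0.39],"dr":[0,0,0],"jaw":-1},{"translation":[0,0.34,0.36],"dr":[0,0,0],"jaw":-1}]
```

Emit:
play_rows([
  {"translation": [0, 0.2, 0.46], "dr": [0, 0, 0], "jaw": -1},
  {"translation": [0, 0.23, 0.44], "dr": [0, 0, 0], "jaw": -1},
  {"translation": [0, 0.26, 0.43], "dr": [0, 0, 0], "jaw": -1},
  {"translation": [0, 0.29, 0.41], "dr": [0, 0, 0], "jaw": -1},
  {"translation": [0, 0.32, 0.39], "dr": [0, 0, 0], "jaw": -1},
])

```text
t: 28.55
ee_pos: [0.5595, 0.0758, 0.2633]
tcp_rot: [-1.373, -1.012, 0.965]
ft_force: [1.5, -1.1, -2.2]
width: 0.153
```

```bash
python3 arcst.py .4 6
```

```text
28.55 [-0.0567 -0.0022  0.2633] th 0.8283980262788695 r 0.21741224969798748 w 0.15309222611149834 ydir [ 0.0446  0.0011 -0.999 ] F [ 1.7122 -0.6018 -2.2194] T [-0.1794 -0.5152  0.0806]
[{"translation":[0,0.35,0.37],"dr":[0,0,0],"jaw":-1},{"translation":[0,0.37,0.35],"dr":[0,0,0],"jaw":-1},{"translation":[0,0.4,0.32],"dr":[0,0,0],"jaw":-1},{"translation":[0,0.42,0.29],"dr":[0,0,0],"jaw":-1},{"translation":[0,0.44,0.26],"dr":[0,0,0],"jaw":-1},{"translation":[0,0.46,0.23],"dr":[0,0,0],"jaw":-1}]
```

Emit:
play_rows([
  {"translation": [0, 0.36, 0.37], "dr": [0, 0, 0], "jaw": -1},
  {"translation": [0, 0.38, 0.34], "dr": [0, 0, 0], "jaw": -1},
  {"translation": [0, 0.41, 0.31], "dr": [0, 0, 0], "jaw": -1},
  {"translation": [0, 0.43, 0.28], "dr": [0, 0, 0], "jaw": -1},
  {"translation": [0, 0.45, 0.25], "dr": [0, 0, 0], "jaw": -1},
])

```text
t: 29.05
ee_pos: [0.5145, 0.0893, 0.2032]
tcp_rot: [-1.38, -1.019, 0.963]
ft_force: [-0.7, -0.6, -0.9]
width: 0.149
```

```bash
python3 arcst.py .08 6
```

```text
29.05 [-0.1038 -0.002   0.2032] th 0.47455985647189347 r 0.21638553489839812 w 0.14932647531634377 ydir [ 0.054   0.001  -0.9985] F [-0.5338 -0.7549 -0.8733] T [-0.0919 -0.0885  0.0899]
[{"translation":[0,0.42,0.21],"dr":[0,0,0],"jaw":-1},{"translation":[0,0.43,0.19],"dr":[0,0,0],"jaw":-1},{"translation":[0,0.44,0.16],"dr":[0,0,0],"jaw":-1},{"translation":[0,0.45,0.13],"dr":[0,0,0],"jaw":-1},{"translation":[0,0.46,0.1],"dr":[0,0,0],"jaw":-1},{"translation":[0,0.47,0.07],"dr":[0,0,0],"jaw":-1}]
```

```bash
python3 - <<'E'
from h import *
snap("wrist","w17"); snap("side","s8",(200,60,400,290),3)
E
python3 arcst.py .08 6
```

```text
29.15 [-0.1051 -0.0021  0.2013] th 0.463833403403474 r 0.21654168868294393 w 0.15392327496829236 ydir [ 0.0505  0.0009 -0.9987] F [-0.1314 -0.2499 -3.6456] T [0.0372 0.0179 0.1299]
[{"translation":[0,0.41,0.2],"dr":[0,0,0],"jaw":-1},{"translation":[0,0.42,0.18],"dr":[0,0,0],"jaw":-1},{"translation":[0,0.43,0.15],"dr":[0,0,0],"jaw":-1},{"translation":[0,0.44,0.12],"dr":[0,0,0],"jaw":-1},{"translation":[0,0.45,0.09],"dr":[0,0,0],"jaw":-1},{"translation":[0,0.45,0.06],"dr":[0,0,0],"jaw":-1}]
```

View pics/s8.png

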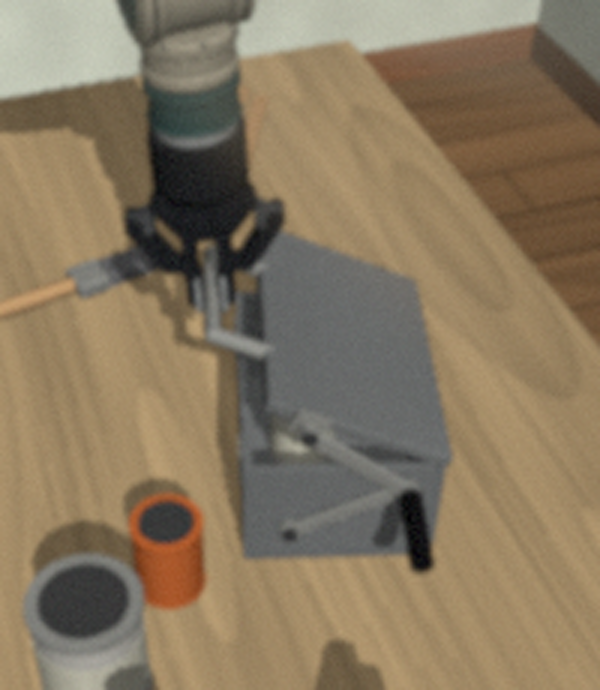

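Held, folding correctly. Continue down.

Emit:
play_rows([
  {"translation": [0, 0.42, 0.2], "dr": [0, 0, 0], "jaw": -1},
  {"translation": [0, 0.43, 0.18], "dr": [0, 0, 0], "jaw": -1},
  {"translation": [0, 0.44, 0.15], "dr": [0, 0, 0], "jaw": -1},
  {"translation": [0, 0.44, 0.12], "dr": [0, 0, 0], "jaw": -1},
  {"translation": [0, 0.4, 0.09], "dr": [0, 0, 0], "jaw": -1},
])

```text
t: 29.65
ee_pos: [0.4938, 0.0955, 0.1372]
tcp_rot: [-1.379, -1.018, 0.964]
ft_force: [-0.2, -0.9, -1.8]
width: 0.153
```

```bash
python3 arcst.py 0 6
```

```text
29.65 [-0.1253 -0.002   0.1372] th 0.15105338290720455 r 0.2145480115990206 w 0.15309385747518794 ydir [ 0.0527  0.0005 -0.9986] F [ 0.1101 -0.9097 -1.8325] T [-0.1317 -0.1717  0.0472]
[{"translation":[0,0.18,0.03],"dr":[0,0,0],"jaw":-1},{"translation":[0,0.18,0.03],"dr":[0,0,0],"jaw":-1},{"translation":[0,0.18,0.02],"dr":[0,0,0],"jaw":-1},{"translation":[0,0.18,0.02],"dr":[0,0,0],"jaw":-1},{"translation":[0,0.18,0.01],"dr":[0,0,0],"jaw":-1},{"translation":[0,0.18,0.01],"dr":[0,0,0],"jaw":-1}]
```

Emit:
play_rows([
  {"translation": [0, 0.2, 0.04], "dr": [0, 0, 0], "jaw": -1},
  {"translation": [0, 0.2, 0.03], "dr": [0, 0, 0], "jaw": -1},
  {"translation": [0, 0.2, 0.03], "dr": [0, 0, 0], "jaw": -1},
  {"translation": [0, 0.18, 0.02], "dr": [0, 0, 0], "jaw": -1},
  {"translation": [0, 0.15, 0.02], "dr": [0, 0, 0], "jaw": -1},
])

```text
t: 30.15
ee_pos: [0.4914, 0.0963, 0.1083]
tcp_rot: [-1.379, -1.018, 0.965]
ft_force: [-14.4, -1.9, 42.0]
width: 0.15
```

```bash
python3 arcst.py 0 6
```

```text
30.15 [-0.1279 -0.0019  0.1083] th 0.015529964756419174 r 0.21393045317050732 w 0.14981682771496543 ydir [ 0.0522  0.     -0.9986] F [-13.2257  -5.9179  41.998 ] T [-1.2254  2.5682  0.0405]
[{"translation":[0,0.02,0],"dr":[0,0,0],"jaw":-1},{"translation":[0,0.02,0],"dr":[0,0,0],"jaw":-1},{"translation":[0,0.02,0],"dr":[0,0,0],"jaw":-1},{"translation":[0,0.02,0],"dr":[0,0,0],"jaw":-1},{"translation":[0,0.02,0],"dr":[0,0,0],"jaw":-1},{"translation":[0,0.02,0],"dr":[0,0,0],"jaw":-1}]
```

Emit:
play_rows([
  {"translation": [0, 0, 0], "dr": [0, 0, 0], "jaw": -1},
  {"translation": [0, 0, 0], "dr": [0, 0, 0], "jaw": -0.15},
  {"translation": [0, 0, 0], "dr": [0, 0, 0], "jaw": -0.15},
  {"translation": [0, 0, 0], "dr": [0, 0, 0], "jaw": -0.15},
  {"translation": [0, 0, 0], "dr": [0, 0, 0], "jaw": -0.15},
])

```text
t: 30.65
ee_pos: [0.494, 0.0967, 0.1099]
tcp_rot: [-1.381, -1.021, 0.961]
ft_force: [0.2, -0.0, 1.1]
width: 0.425
```

```bash
python3 arcst.py; python3 - <<'E'
from h import *
snap("wrist","w18"); snap("side","s9",(200,60,400,290),3)
p,M,s=pose();print(M.T@[0,0,1])
E
```

```text
30.65 [-0.1255 -0.0008  0.1099] th 0.023551344210430692 r 0.21165264297227615 w 0.42467106183882747 ydir [ 0.0564  0.0028 -0.9984] F [ 0.1616 -0.0037  1.1177] T [-0.0213  0.0588 -0.0158]
[ 0.0032 -0.9984 -0.056 ]
```

View pics/w18.png

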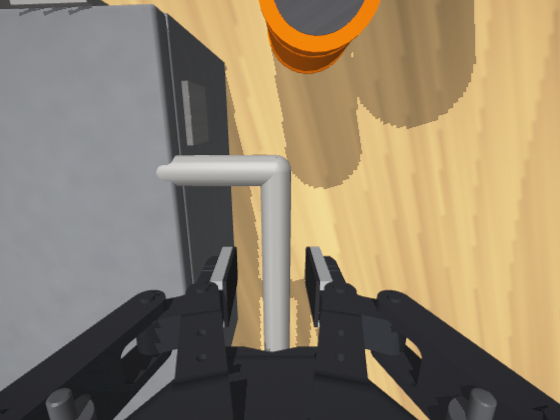

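View pics/s9.png

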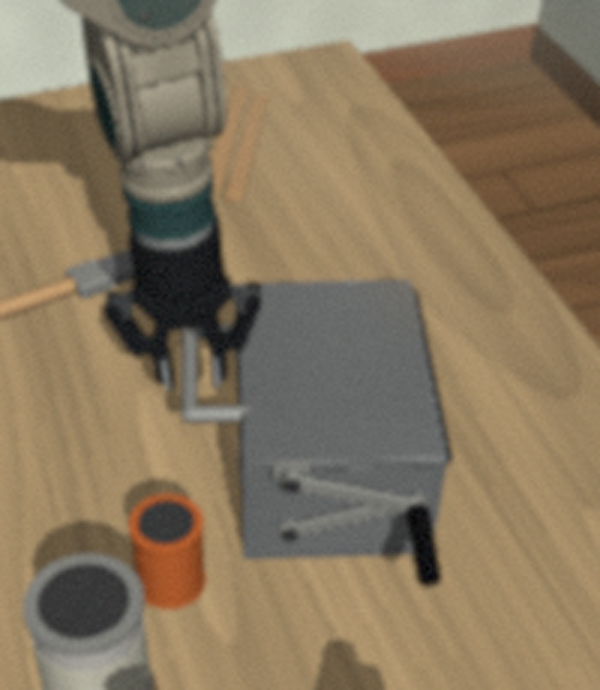

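Emit:
play_rows([
  {"translation": [0, -0.4, -0.02], "dr": [0, 0, 0], "jaw": -0.15},
  {"translation": [0, -0.6, -0.03], "dr": [0, 0, 0], "jaw": -0.15},
  {"translation": [0, -0.8, -0.04], "dr": [0, 0, 0], "jaw": -0.15},
  {"translation": [0, -0.9, -0.05], "dr": [0, 0, 0], "jaw": -0.15},
  {"translation": [0, -0.9, -0.05], "dr": [0, 0, 0], "jaw": -0.15},
  {"translation": [0, -0.8, -0.05], "dr": [0, 0, 0], "jaw": -0.15},
  {"translation": [0, 0, 0], "dr": [0, 0, 0], "jaw": -0.15},
  {"translation": [0, 0, 0], "dr": [0, 0, 0], "jaw": -0.15},
])

```text
t: 31.55
ee_pos: [0.4932, 0.0964, 0.2517]
tcp_rot: [-1.382, -1.022, 0.959]
ft_force: [-0.6, 0.4, 0.1]
width: 0.423
```

```bash
python3 st.py; python3 - <<'E'
from h import *
snap("wrist","w19"); snap("side","s10",(200,60,400,290),3);snap("side","s11"); snap("top","t11")
p,M,s=pose()
T=np.array(viewer.get_calibration("wrist")["tool_from_camera"]);K=np.array(viewer.get_calibration("wrist")["mtx"])
for th in (0,.03,.05,.08):
  for y in (-.055,.055):
    q=np.linalg.inv(T)@np.append(M.T@(ch(bar(th)+[0,y,0])-p),1);q=K@q[:3];print(th,q[:2]/q[2])
a=cv2.imread("pics/side0.png");b=cv2.imread("pics/s11.png")
crop=lambda im:cv2.resize(im[140:260,250:360],None,fx=3.4,fy=3.4,interpolation=cv2.INTER_CUBIC)
cv2.imwrite("pics/cmp.png",np.hstack([crop(a),crop(b)]))
E
```

```text
31.55 [-0.1261 -0.0013  0.2517] Fch [-0.6867  0.2531  0.0894] T [0.0232 0.0461 0.0171] 0.4230524071999452
0 [280.5785 141.6049]
0 [280.8086 252.5511]
0.03 [280.1016 142.1833]
0.03 [280.3892 255.4136]
0.05 [279.6473 142.5849]
0.05 [279.9899 257.3859]
0.08 [278.7486 143.2121]
0.08 [279.2013 260.4434]
```

View pics/cmp.png

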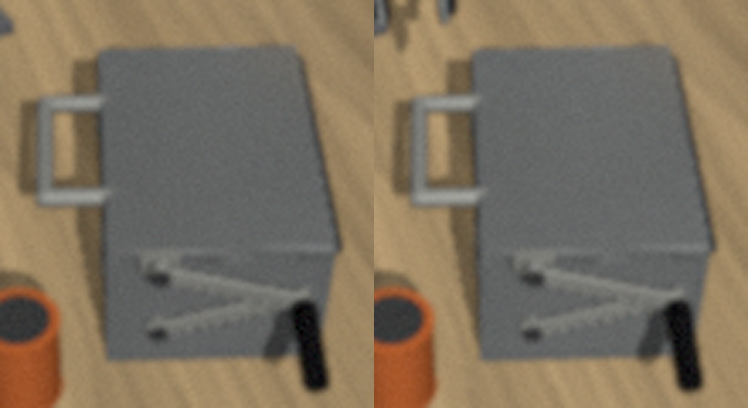

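View pics/w19.png

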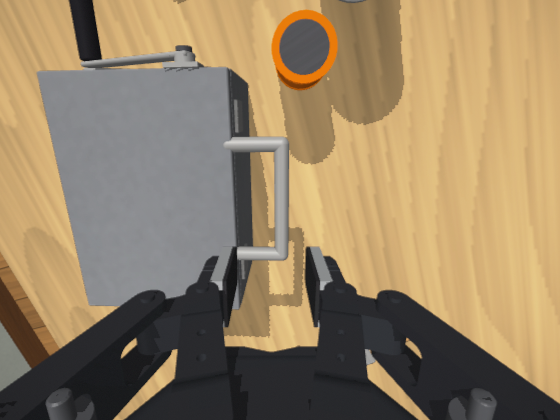

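View pics/t11.png

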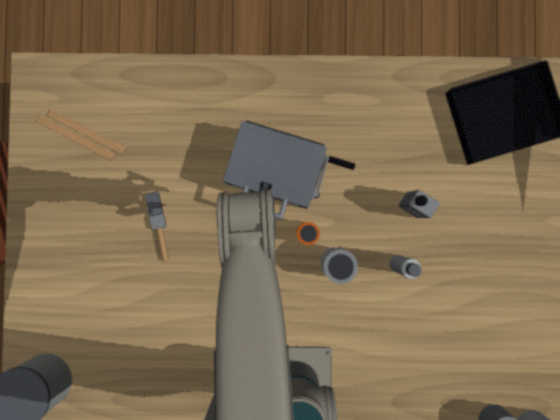

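```bash
python3 - <<'E'
from bench import bot
print(bot.close_job()); s=bot.read_state(); print(s['t'],s['ft_force'])
E
```

```text
the job is handed in; nothing more can be done
None
the job is handed in; nothing more can be done
```

The tin is in the chest with the lid shut, and the job was handed in at about 31.8 s of the 72 s allowed. No verdict is reported back.

- **Lid up:** I raised the lid by its bar to about 1.375 rad.
- **Lock:** I pushed the knee across until it met its stop, at about 11 N. Backed off, the wrist picture put the knob where the locked position should be.
- **Tin:** I took the smaller grey tin, not the orange or the larger grey one. I set it on the chest floor about 22 mm from the centre in x and 8 mm in y, and let it go. The picture afterwards showed it upright.
- **Closing:** I broke the knee with about 6 N. I held the bar all the way down the arc, at about 0.7 rad/s.

**Last checks:**
- The side picture of the closed chest and folded stay looks the same as the one from the start.
- The bar in the wrist picture agrees with a shut lid to within a few pixels, and the gripper is clear with no load.
- The spray can, rectangular can and brush look unmoved in the top picture.

**Not as smooth or not seen:**
- The last step down pressed the closed lid with about 42 N at the wrist, through the fingers on the bar. I released it straight away.
- I couldn't see the tin after the lid closed.

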